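# Load the bench mixer, latch its guard and pin it

## Robot

A 7-joint arm with a two-finger parallel gripper is mounted at the origin on the work surface. World frame = base frame: x ahead of the robot, y to its left, z up, the work surface at z = 0. Lengths are in m, angles in rad, forces in N, time in s.
With the tool pointing down it reaches from about 0.425 to 0.925 m from the base axis. Payload 6.8 kg.
Tool frame: the origin (TCP) lies at the very end of the fingers, on their centre line; the grasp point (between the pads) lies 19 mm behind it (tcp_to_grasp is the distance from the TCP to the grasp point, in m); z points along the fingers, y is the direction in which the jaws open and shut (so a half turn about z gives the same grasp; the last joint's range is limited). The gripper opens to 85 mm and grips with 20 to 120 N. Pads are 22 mm wide; open, the fingers measure 114 mm over their backs; the gripper's body (76 mm by 85 mm) begins 54 mm behind the grasp point. The pads swing forward as they close: fully open they stand 13 mm farther back than shut.
Start: joints at [-1.253, 0.477, 0.022, 1.555, -0.011, 1.109, -0.083], TCP at [0.279, 0.615, 0.231] pointing down, gripper open.
Joint ranges: [-2.96, 2.96], [-0.34, 2.1], [-1.41, 1.46], [0.24, 2.44], [-1.37, 4.51], [0.17, 1.92], [-2.96, 2.96]. Speed limits (rad/s): [2.39, 2.39, 3.14, 3.14, 3.14, 3.14, 3.14].

## Interface

Orientations are given as a unit quaternion [w, x, y, z].
In Python, from station import * gives the robot as it stands.
- The arm moves only by the tool apply_moves, never from a script. Its argument "increments" is one flat list of numbers, 5 for each row, row after row: the finger opening in mm, from 0 to 85.4, then the shift along the tool's x, y, z in mm, then the turn about the tool's z in degrees. In form: [claw, tx, ty, tz, roll, claw, tx, ty, tz, roll, ...]. A call has 1 to 12 rows; each row shifts and turns the pose as measured when the row begins, along the tool's axes as they then stand; what a row does not reach is not made up. A row lasts 1/8 s, in which the tool goes at most 62.5 mm and 10.7 degrees, less where a joint would pass 70% of its speed; a pose out of reach is approached as far as the arm can. A call with a gripper value outside its range is refused whole. The fingers move at their own pace and stop on an object; "squeeze" is the grip in N (left out, the last holds). Time passes only in rows, so rows that do not move let the fingers close. It gives the time, the measured TCP pose, the force and the opening at its end, in the units of the state.
- get_obs(): the state, without advancing time (a new reading comes with each control period).
- read_camera(name): name is "scene" or "top"; returns (picture, depth): 480x640x3 uint8, blue, green, red; 480x640 float32, m along the optical axis (not along the pixel's ray), 0 where there is no reading.
- get_calibration(name): a dict with "mtx" (3x3 intrinsics, pixels), "camera_from_world" (4x4, takes a point from world to camera coordinates). Camera axes: x right, y down, z forward; pixel columns grow to the right and rows downward; lengths in m; the calibration is good to about 2 mm. A picture is of the moment at which its call begins. get_calibration takes no time and is no camera call.
- hand_in(): hands the job in, once; it reports no verdict.
Trained networks look in the newest picture that a camera, given by its name, has taken for a name from the list of things; names that differ only in an ending like _2 or _b are one class to them, and where a whole thing is asked for, a point or a joint stands for the part that bears it (a point fixed in the world has none). Each returns a list of dicts, best first, with "p" (0 to 1); they miss things now and then, are a little off and sometimes report something else, mostly with a low value. They report only what shows in the picture. A call takes as long as a camera call. They do not tell look-alikes from the thing itself.
- outline_of(camera, thing): "pixels" (480x640 bool, what is visible of it) and "extent" ([centre column, centre row, width, height] in pixels, round what is visible of it).
The state is a dict: "t": time; "q": joint angles; "joint_vel": joint speeds; "joint_torque": joint torques, N m; "eef_pos": TCP position; "tool_rot": TCP orientation; "contact_force": force on the tool from outside, world axes, zero at the start; "torque": the same for the moment, N m; "gripper_width": opening from 0.0 (shut) to 1.0 (fully open).
Only numpy, scipy, OpenCV 4.12 (cv2) and the standard library are available. Lean on these libraries where they do the work, as an engineer would, in place of code of your own. Each camera call takes 0.05 s, during which the arm holds its last target.

## Task

Put every sample jar standing on the bench flat into a pocket of the mixer's tray, one jar per pocket, then push the clear sliding guard shut until its latch clicks. Once it has clicked, push the orange-handled lock pin through both steel eyes until its handle reaches the front bracket and leave it there, and last of all throw the yellow run lever fully over, away from the robot. Leave the flask, beaker and wash bottle where they are.

Things in the scene. Friction and masses are not known exactly. Their poses are not given: they have to be found in the camera images.
- tray (a point): Centre of the tray floor of the red bench mixer, 50 mm above the bench. The mixer is fixed on the bench; this frame has the mixer's axes: +x to its back (away from the robot), +y to its left end, z up. The tray has 2 x 3 pockets, each 54 x 54 mm, with centres at x = -36 and +36 mm, y = -58, 0 and +58 mm from here; the white walls between and round them stand 8 mm above the floor. The mixer's base reaches x = -85..85, y = -345..220 mm and is 50 mm high
- guard (a joint): Opening of the clear sliding guard in m: 0 = fully shut over the tray, about 0.23 = open, clear of the tray at the -y end of the mixer. It is a clear box, 152 mm wide (x), 225 mm long (y), its top 92 mm above the bench, open at its leading (+y) end so that it passes over the jars. It slides with about 2 N; from 12 mm before shut a spring latch resists with about 8 N, then snaps over and draws it to 0 against a stop; short of that it stays ajar or is pushed back out
- guard_push (a point): Middle of the pushing face (looking to the tray's -y) of the blue upright fin on the middle of the guard's top; 21 mm above the guard's top, 113 mm above the bench. The fin is 70 mm wide along x, 12 mm thick along y, 36 mm high (92 to 128 mm above the bench). It moves with the guard
- guard_eye (a point): Centre of the 14 mm round hole in the steel lug on the guard's top, 110 mm above the bench; the plate is 6 mm thick, 34 mm wide, 36 mm high, the hole runs along the mixer's x. It moves with the guard, and comes 30 mm straight behind bracket_eye (further in +x) when the guard is shut
- bracket_eye (a point): Centre of the 14 mm round hole in the fixed steel bracket at the mixer's front, 110 mm above the bench, 96 mm before and 105 mm left of the tray's centre; plate 6 mm thick, 34 mm wide, its top 128 mm above the bench; the hole runs along the mixer's x and the pin enters from the front (-x). Both holes have a 2 mm chamfer in front
- pin_grip (a point): Centre of the lock pin's orange handle, a block 34 mm long (x), 20 mm wide (y), 12 mm high (z). The pin's x axis points along its rod towards the tip: a steel rod 8 mm thick, 75 mm long, from the handle's end at x = 17 mm to the tip at x = 92 mm. Weighs 40 g; lies on the bench on its handle and tip, the tip 2 mm lower than the handle's axis; the handle does not pass the holes
- pin_tip (a point): Tip of the lock pin's rod (last 7 mm tapered), 92 mm from the handle's centre; same axes as pin_grip
- run_lever (a joint): Angle of the run lever in rad: 0 = leaning towards the robot (off), 1.0 = fully over to the mixer's back (run). It stays where it is left; takes under 3 N
- run_lever_tip (a point): Centre of the yellow ball, 26 mm across, at the run lever's end. The lever's 10 mm arm is 70 mm long and turns about a level axis along the mixer's y, which lies 72 mm above the bench, 30 mm before and 185 mm left of the tray's centre
- jar1_center (a point): Centre of a squat round sample jar (amber, green lid), 46 mm across, 28 mm high, z its axis, about 60 g; either face may be up. Absent in some starts
- jar2_center (a point): Centre of a squat round sample jar (amber, green lid), 46 mm across, 28 mm high, z its axis, about 60 g; either face may be up. Absent in some starts
- jar3_center (a point): Centre of a squat round sample jar (amber, green lid), 46 mm across, 28 mm high, z its axis, about 60 g; either face may be up. Absent in some starts
- jar4_center (a point): Centre of a squat round sample jar (amber, green lid), 46 mm across, 28 mm high, z its axis, about 60 g; either face may be up. Absent in some starts
- jar5_center (a point): Centre of a squat round sample jar (amber, green lid), 46 mm across, 28 mm high, z its axis, about 60 g; either face may be up. Absent in some starts
- jar6_center (a point): Centre of a squat round sample jar (amber, green lid), 46 mm across, 28 mm high, z its axis, about 60 g; either face may be up. Absent in some starts
- flask: Stoppered amber conical flask, 84 mm across, 150 mm high, bystander; origin at its underside
- beaker: Clear beaker, 70 mm across, 85 mm high, bystander; origin at its underside
- washbottle: White bottle with red cap, 56 mm across, 150 mm high, bystander; origin at its underside
Mind the look-alikes: they are no part of the job. Leave any pink look-alike of the part that bears jar1_center alone. What is shaped like the part that bears jar5_center but pink is not meant.

How it is judged:
By the outcome, as a careful person would: the job done as asked, in the order asked, and still so for the second after the job is handed in, with the robot touching nothing.
Of jar1, jar2, jar3, jar4, jar5, jar6 only 4 to 6 are there at a start; the rules pass over those that are not, and their reading is None.
At some moment in a run one of jar1, jar2, jar3, jar4, jar5, jar6 may be knocked a few centimetres aside while the robot is not near it.
Once in a run the grip may slacken for a moment while it holds something.
It also fails if it takes over 210 s, if anything falls off the work surface, if the arm or the gripper's body presses on something with over 40 N, if the wrist force passes 120 N, or if a joint passes its speed limit or range.

## Working session

There is one attempt and no reset: what is moved stays moved. The work goes in short steps, Python scripts to look and compute and a tool call to move; the robot and the scene stay as the last step left them, time stands still between calls to the robot, and variables do not carry over. Pictures are saved under pics/ and viewed, and the job is handed in when it is done.

Besides the shell and the picture viewer there is one more tool, called after "Call:" by a JSON object that holds its "fn" and its "kwargs". apply_moves: Moves the arm, as the interface text tells. Its arguments: {"type":"object","properties":{"increments":{"type":"array"},"squeeze":{"type":"number"}},"required":["increments"]}

```bash
ls; mkdir -p pics; cat > h.py <<'E'
from station import *
import numpy as np, cv2
def cal(n):
    c=get_calibration(n); return np.array(c["mtx"]),np.array(c["camera_from_world"])
def world(n,u,v,d):
    K,T=cal(n); p=np.linalg.inv(K)@np.array([u,v,1.0])*d
    return (np.linalg.inv(T)@np.r_[p,1])[:3]
def ray_z(n,u,v,z):
    K,T=cal(n); Ti=np.linalg.inv(T); r=Ti[:3,:3]@np.linalg.inv(K)@np.array([u,v,1.0]); o=Ti[:3,3]
    return o+r*(z-o[2])/r[2]
def proj(n,P):
    K,T=cal(n); c=T@np.r_[P,1]; q=K@c[:3]; return q[:2]/q[2]
def cloud(n,depth):
    K,T=cal(n); v,u=np.mgrid[:480,:640]; P=np.stack([(u-K[0,2])/K[0,0]*depth,(v-K[1,2])/K[1,1]*depth,depth],-1)
    Ti=np.linalg.inv(T); return P@Ti[:3,:3].T+Ti[:3,3]
E
python3 - <<'E'
from h import *
print(get_obs())
for n in("scene","top"):
    im,d=read_camera(n); cv2.imwrite(f"pics/{n}0.png",im); np.save(f"{n}0.npy",d)
    K,T=cal(n); print(n,K,np.linalg.inv(T))
E
```

```text
pics
{'t': 0.0, 'q': array([-1.25307932,  0.47778104,  0.0223615 ,  1.55646406, -0.01152527,
        1.1092779 , -0.08308435]), 'joint_vel': array([ 0.00083015, -0.00145305,  0.00090369,  0.00300069,  0.00070425,
        0.00061226,  0.00162654]), 'joint_torque': array([-6.89498465e-04, -5.96439064e+01,  1.60793770e+00, -2.81217849e+01,
        1.26132058e-02,  9.13088996e-03,  7.93589425e-05]), 'eef_pos': array([0.2785938 , 0.61417625, 0.23033358]), 'tool_rot': array([-1.30905260e-04,  2.11300351e-01,  9.77420764e-01, -8.91477377e-04]), 'contact_force': array([-0.21583716,  0.68994416,  0.18399509]), 'torque': array([-0.01956311, -0.02696335,  0.02000351]), 'gripper_width': 0.9961337325354808}
scene [[531.08003818   0.         328.45929001]
 [  0.         531.08003818 239.41195202]
 [  0.           0.           1.        ]] [[-0.87579124  0.392069   -0.28155215  0.88843912]
 [ 0.4825424   0.69672353 -0.53078164  0.65892415]
 [-0.01193902 -0.60071476 -0.79937428  1.17898095]
 [ 0.          0.          0.          1.        ]]
top [[574.56576245   0.         314.17029409]
 [  0.         574.56576245 237.54241692]
 [  0.           0.           1.        ]] [[-1.68300374e-02 -9.84709556e-01  1.73389272e-01  1.97843726e-01]
 [-9.99854232e-01  1.70735674e-02 -8.69673369e-05 -3.63019353e-02]
 [-2.87473584e-03 -1.73365461e-01 -9.84853366e-01  1.79034949e+00]
 [ 0.00000000e+00  0.00000000e+00  0.00000000e+00  1.00000000e+00]]
```

View pics/scene0.png

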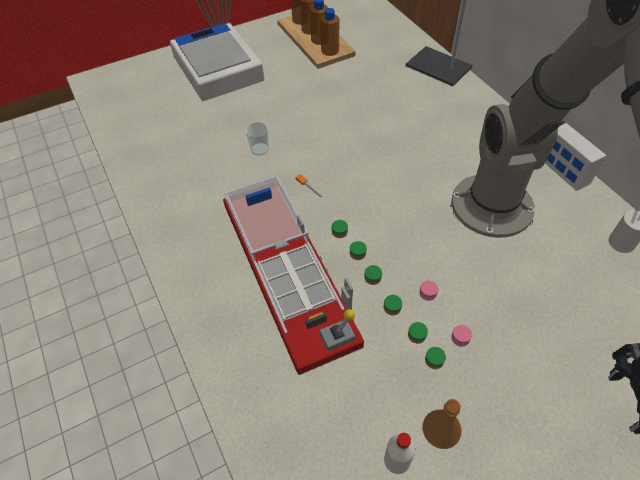

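View pics/top0.png

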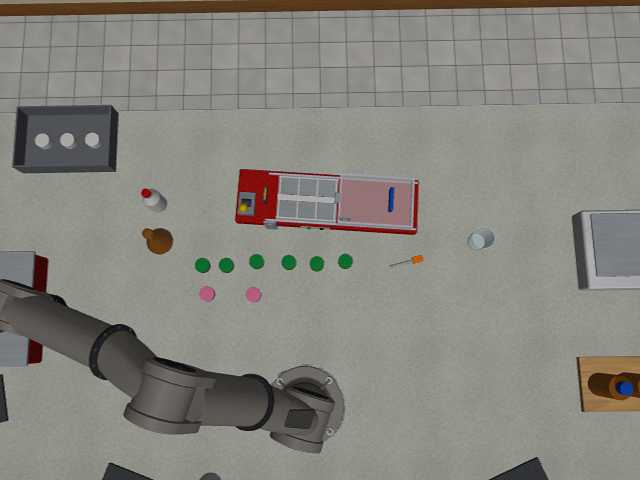

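The top view shows six green-lidded jars in a row at row ≈262, columns 202, 226, 257, 289, 317 and 345. The pink look-alikes are at (207,294) and (253,294), and the pin handle is at (418,259). The mixer spans roughly (237–418, 170–233).

```bash
python3 - <<'E'
from h import *
D={}
for n in("top","scene"):
    im,d=read_camera(n); C=cloud(n,d)
    for th in ["jar1_center","pin_grip","run_lever_tip","guard","guard_push","guard_eye","run_lever","flask","beaker","washbottle"]:
        for r in outline_of(n,th)[:9]:
            m=r["pixels"]; e=r["extent"]; 
            v,u=np.nonzero(m); P=C[m]; P=P[d[m]>0]
            b=im[m].mean(0).astype(int)
            print(n,th,round(r["p"],2),np.round(e,1),m.sum(),np.round(np.median(P,0),3),np.round(np.percentile(P[:,2],[5,95]),3),b)
E
```

```text
top jar1_center 0.55 [254.5 293.9  13.7  13.3] 183 [0.335 0.153 0.028] [0.016 0.035] [120  92 172]
top jar1_center 0.53 [254.6 261.   14.2  13.6] 140 [0.437 0.142 0.028] [0.021 0.035] [ 43 103  14]
top pin_grip 0.63 [406.9 262.5  31.1  10.3] 92 [ 0.432 -0.346  0.01 ] [0.001 0.017] [ 56 105 161]
top run_lever_tip 0.37 [243.7 208.1  10.4   8.1] 68 [0.582 0.171 0.143] [0.131 0.151] [ 13 115 134]
top guard 0.7 [375.5 200.2  82.3  57.5] 3925 [ 0.607 -0.225  0.092] [0.083 0.101] [125 120 142]
top guard 0.7 [344.5 262.6   9.8  14.9] 176 [ 0.434 -0.13   0.027] [0.005 0.035] [ 47 104  22]
top guard_push 0.9 [376.4 201.1  82.8  50.9] 3974 [ 0.607 -0.225  0.092] [0.082 0.101] [125 120 142]
top guard_eye 0.65 [372.4 201.9  81.   58.5] 4038 [ 0.607 -0.226  0.092] [0.074 0.101] [124 119 142]
top run_lever 0.46 [243.8 207.2   4.7   9.7] 51 [0.583 0.171 0.145] [0.136 0.151] [  4 122 144]
top run_lever 0.39 [204.9 264.   13.2  14.3] 179 [0.428 0.31  0.027] [0.014 0.033] [ 44 100  20]
top flask 0.76 [157.1 242.6  32.1  32.1] 648 [0.502 0.439 0.046] [0.002 0.148] [29 58 90]
top beaker 0.82 [483.  239.6
[... 1159 characters left out ...]
 107 123]
scene run_lever 0.49 [344.9 320.7  16.5  24.4] 199 [0.59  0.173 0.136] [0.053 0.148] [ 59 104 121]
scene flask 0.68 [441.2 423.2  41.2  50.4] 1394 [0.522 0.459 0.049] [0.008 0.147] [39 62 90]
scene flask 0.42 [306.7 187.2  26.4  18.9] 121 [ 0.436 -0.349  0.009] [-0.001  0.017] [ 72 107 154]
scene beaker 0.78 [258.8 139.4  18.7  31.4] 591 [ 0.492 -0.531  0.056] [0.011 0.084] [129 136 130]
scene beaker 0.3 [295.2 274.1 141.1 196.9] 13742 [ 0.63  -0.025  0.054] [0.038 0.096] [100 103 137]
scene washbottle 0.71 [400.5 454.1  33.6  42.9] 905 [0.641 0.467 0.101] [0.027 0.151] [ 93  98 121]
scene washbottle 0.35 [417.  333.9  20.7  19. ] 317 [0.431 0.242 0.027] [0.007 0.031] [ 56 104  49]
```

```bash
python3 - <<'E'
import cv2
a=cv2.imread('pics/top0.png'); cv2.imwrite('pics/topc.png',cv2.resize(a[155:310,190:430],None,fx=3.3,fy=3.3,interpolation=2))
a=cv2.imread('pics/scene0.png'); cv2.imwrite('pics/scenec.png',cv2.resize(a[165:385,215:475],None,fx=2.7,fy=2.7,interpolation=2))
E
```

```text
(no output)
```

View pics/topc.png

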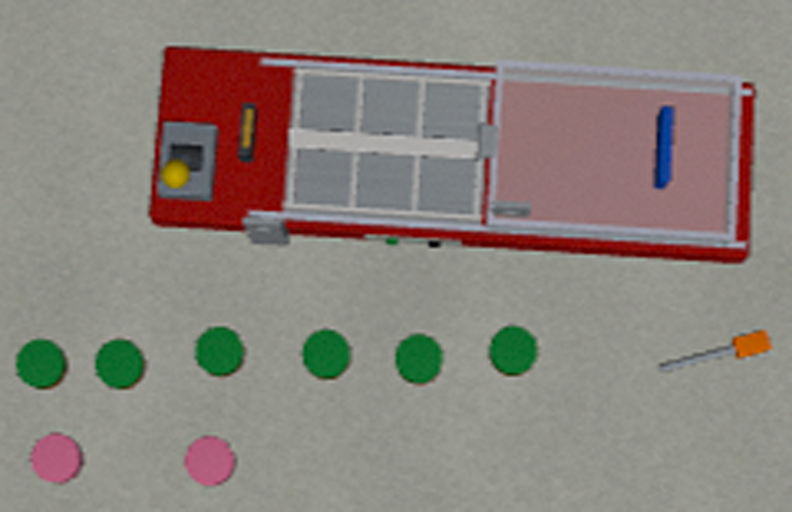

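View pics/scenec.png

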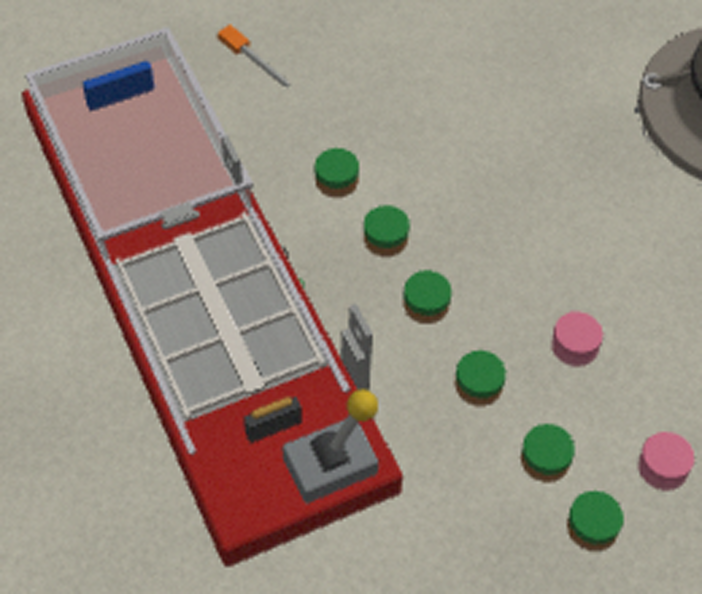

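```bash
cat > fit.py <<'E'
from h import *
from scipy.optimize import minimize
def frame(p): 
    c,s=np.cos(p[2]),np.sin(p[2]); return np.array([[c,-s],[s,c]]),np.array(p[:2])
def projN(n,P):
    K,T=cal(n); c=P@T[:3,:3].T+T[:3,3]; q=c@K.T; return (q[:,:2]/q[:,2:]).astype(np.float32)
def samp(img,uv): return cv2.remap(img,uv[None,:,0].copy(),uv[None,:,1].copy(),cv2.INTER_LINEAR)[0]
g=np.arange(-.020,.0201,.004)
fl=np.array([[cx+a,cy+b,.05] for cx in(-.036,.036) for cy in(-.058,0,.058) for a in g for b in g])
wl=[]
for y in np.arange(-.085,.086,.004):
    for x in(-.005,0,.005): wl.append([x,y,.058])
for x in np.arange(-.063,.0631,.004):
    for y in(-.029,.029,-.087,.087): wl.append([x,y,.058])
wl=np.array(wl)
t=np.arange(-.33,.21,.01)
e_in=[]; e_out=[]
for y in np.arange(-.33,.21,.01):
    e_in+=[[.081,y,.05]]; e_out+=[[.089,y,.05]]
for x in np.arange(-.075,.076,.006):
    e_in+=[[x,.216,.05]]; e_out+=[[x,.224,.05]]
e_in=np.array(e_in);e_out=np.array(e_out)
def W(p,P):
    R,o=frame(p); return np.c_[P[:,:2]@R.T+o,P[:,2]]
ims={}
for n in("top","scene"):
    im,d=read_camera(n); im=im.astype(np.float32)
    ims[n]=(cv2.GaussianBlur(im.mean(2),(0,0),.5), cv2.GaussianBlur(np.clip(im[...,2]-im[...,1],0,80),(0,0),1))
def sc(p,ns):
    s=0
    for n in ns:
        G,Rr=ims[n]
        s+=samp(G,projN(n,W(p,wl))).mean()-samp(G,projN(n,W(p,fl))).mean()
        s+=.5*(samp(Rr,projN(n,W(p,e_in))).mean()-samp(Rr,projN(n,W(p,e_out))).mean())
    return -s
best={}
for ns in(("top",),("scene",),("top","scene")):
    r=None
    for x in np.arange(.59,.65,.01):
        for y in np.arange(-.03,.05,.01):
            for a in(-.1,-.05,0,.05):
                v=sc((x,y,a),ns)
                if r is None or v<r[0]: r=(v,(x,y,a))
    o=minimize(sc,r[1],args=(ns,),method="Nelder-Mead",options=dict(initial_simplex=[np.array(r[1])+d for d in([0,0,0],[.005,0,0],[0,.005,0],[0,0,.02])],xatol=1e-5,fatol=1e-4))
    print(ns,r,o.x,o.fun)
p=o.x
np.save("mix.npy",p)
for n in("top","scene"):
    im,_=read_camera(n)
    im=cv2.resize(im,None,fx=3,fy=3)
    for P,c in((wl,(0,0,255)),(fl,(255,255,0)),(e_in,(0,255,0)),(np.array([[-.096,.105,.11]]),(255,0,255))):
        for u in projN(n,W(p,P)): cv2.circle(im,tuple(int(round(k)) for k in (u*3+1)),1,c,-1)
    u=projN(n,W(p,np.array([[0,-.05,.05]])))[0]*3
    cv2.imwrite(f"pics/fit_{n}.png",im[int(u[1])-280:int(u[1])+280,int(max(u[0]-350,0)):int(u[0])+350])
E
python3 fit.py
```

```text
('top',) (np.float32(-35.815273), (np.float64(0.63), np.float64(0.04000000000000001), -0.1)) [ 0.63176681  0.04157822 -0.07958146] -40.99989318847656
('scene',) (np.float32(-40.601067), (np.float64(0.63), np.float64(-0.019999999999999997), -0.1)) [ 0.62758508 -0.01806245 -0.08025635] -54.70273208618164Traceback (most recent call last):
  File "fit.py", line 42, in <module>
    v=sc((x,y,a),ns)
  File "fit.py", line 33, in sc
    s+=samp(G,projN(n,W(p,wl))).mean()-samp(G,projN(n,W(p,fl))).mean()
                                              ~~~~~^^^^^^^^^^^
  File "fit.py", line 6, in projN
    K,T=cal(n); c=P@T[:3,:3].T+T[:3,3]; q=c@K.T; return (q[:,:2]/q[:,2:]).astype(np.float32)
        ~~~^^^
  File "h.py", line 4, in cal
    c=get_calibration(n); return np.array(c["mtx"]),np.array(c["camera_from_world"])
ValueError: time passes only in moves, steps and waits
```

```bash
sed -i 's/^def cal(n):/import functools\n@functools.lru_cache(None)\ndef cal(n):/' h.py; sed -i 's/np.arange(-.03,.05,.01)/np.arange(-.06,.08,.01)/; s/(-.1,-.05,0,.05)/(-.12,-.08,-.04,0)/' fit.py; python3 fit.py
```

```text
('top',) (np.float32(-37.893883), (np.float64(0.63), np.float64(0.04000000000000002), -0.08)) [ 0.63177195  0.04165268 -0.07874884] -41.126564025878906
('scene',) (np.float32(-43.095734), (np.float64(0.63), np.float64(-0.01999999999999999), -0.08)) [ 0.62763627 -0.01805889 -0.07987284] -54.6219367980957
('top', 'scene') (np.float32(-80.68849), (np.float64(0.63), np.float64(0.04000000000000002), -0.08)) [ 0.63214411  0.03990442 -0.07859002] -86.67017364501953
```

View pics/fit_top.png

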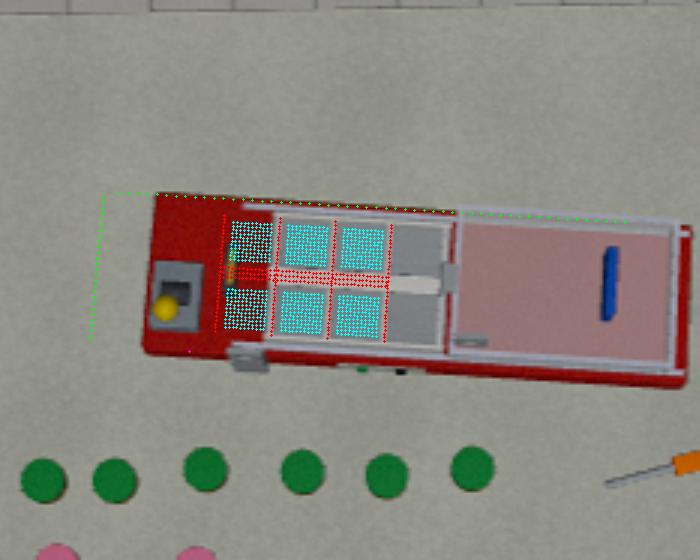

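View pics/fit_scene.png

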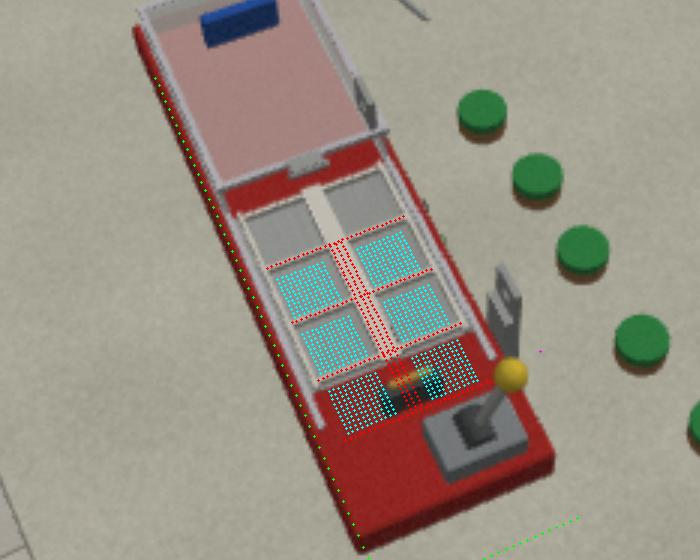

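The fit sits one pocket too far toward +y (the red dots overrun the tray). I'll refit from the scene solution, with the end edge weighted in.

```bash
sed -i 's/np.arange(-.06,.08,.01)/np.arange(-.04,.005,.005)/' fit.py; python3 fit.py
```

```text
('top',) (np.float32(-45.074566), (np.float64(0.63), np.float64(-0.015000000000000013), -0.08)) [ 0.62695388 -0.0163072  -0.08271601] -51.43009948730469
('scene',) (np.float32(-43.27987), (np.float64(0.63), np.float64(-0.02000000000000001), -0.08)) [ 0.6275946  -0.01804197 -0.08021984] -54.792625427246094
('top', 'scene') (np.float32(-77.568596), (np.float64(0.63), np.float64(-0.02000000000000001), -0.08)) [ 0.62747411 -0.01747811 -0.08031188] -103.60391235351562
```

View pics/fit_top.png

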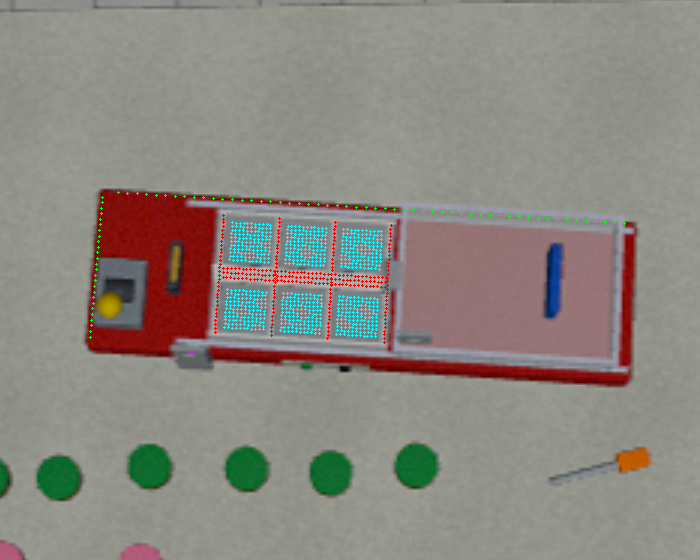

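View pics/fit_scene.png

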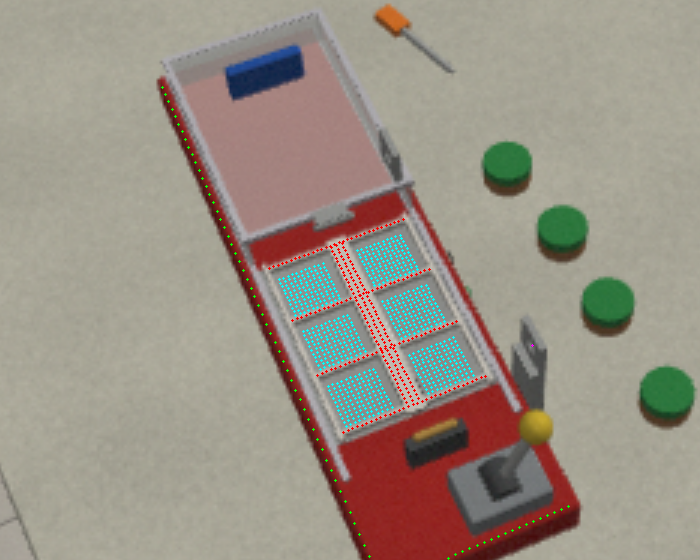

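Both views now agree: the tray, pockets, base edge and bracket hole (magenta) all line up. Next I'll locate the jars and measure the rail heights and finger clearances.

```bash
cat > jars.py <<'E'
from h import *
p=np.load("mix.npy"); c,s=np.cos(p[2]),np.sin(p[2]); R=np.array([[c,-s],[s,c]])
def m2w(x,y): return R@np.array([x,y])+p[:2]
def w2m(x,y): return R.T@(np.array([x,y])-p[:2])
def blobs(n,im,lo,hi,z,amin=40):
    hsv=cv2.cvtColor(im,cv2.COLOR_BGR2HSV); m=cv2.inRange(hsv,lo,hi); k,l,st,ce=cv2.connectedComponentsWithStats(m)
    return [(ce[i],st[i,4],ray_z(n,*ce[i],z)) for i in range(1,k) if st[i,4]>=amin]
def jars(names=("top","scene"),z=.028,verbose=True):
    out=[]
    for n in names:
        im,d=read_camera(n)
        for ce,a,w in blobs(n,im,(50,120,50),(80,255,255),z):
            out.append((n,w[:2]))
            if verbose: print(n,np.round(ce,1),a,"world",np.round(w[:2]*1e3,1),"mix",np.round(w2m(*w[:2])*1e3,1))
    return out
def go(tx,ty,tz,yaw=None):
    "delta in tool axes mm, roll deg; yaw = world angle of tool y in deg (mod 180)"
    o=get_obs(); w,x,y,z=o["tool_rot"]
    from scipy.spatial.transform import Rotation as Ro
    M=Ro.from_quat([x,y,z,w]).as_matrix(); d=M.T@(np.array([tx,ty,tz])-o["eef_pos"])*1e3
    a=np.degrees(np.arctan2(M[1,1],M[0,1])); r=None
    if yaw is not None: r=(a-yaw+90)%180-90
    print("t",round(o["t"],2),"pos",np.round(o["eef_pos"]*1e3,1),"tooly yaw",round(a,2),"w",round(o["gripper_width"]*85.4,1),"F",np.round(o["contact_force"],1),"| delta",np.round(d,1),"roll",r)
E
python3 - <<'E'
from jars import *
jars()
for x in(-.036,.036):
    for y in(-.058,0,.058): print(x,y,np.round(m2w(x,y),4))
for n in("top","scene"):
    im,d=read_camera(n); C=cloud(n,d)
    m=(abs((C[...,0]-p[0]))<.15)
    q=(C[...,:2]-p[:2])@R
    for xs in range(-90,91,6):
        k=(abs(q[...,0]*1e3-xs)<3)&(abs(q[...,1])<.08)&(d>0)
        if k.any(): print(n,xs,np.round(np.percentile(C[...,2][k],[50,90,98])*1e3,1),end=";")
    print()
go(.44,-.13,.12,-4.6)
E
```

```text
top [256.3 261. ] 161 world [437.7 143.9] mix [-202.1  145.6]
top [288.5 261.8] 160 world [433.2  44.3] mix [-198.6   46. ]
top [345.  260.7] 157 world [ 433.8 -130.6] mix [-184.  -128.3]
top [316.5 263.2] 160 world [427.5 -42.2] mix [-197.3  -40.7]
top [201.9 264.7] 165 world [428.8 311.9] mix [-224.4  312.4]
top [225.7 264.8] 160 world [427.4 238.3] mix [-220.   238.9]
scene [339.3 226.6] 178 world [ 435.8 -129.3] mix [-182.1 -126.8]
scene [357.5 248.5] 194 world [430.  -40.5] mix [-195.   -38.8]
scene [372.8 273. ] 210 world [435.4  46.1] mix [-196.5   47.9]
scene [392.5 303.1] 237 world [439.8 145.9] mix [-200.2  147.8]
scene [417.5 330.8] 256 world [429.3 239.2] mix [-218.1  240. ]
scene [435.3 356.1] 290 world [430.5 313.1] mix [-222.8  313.7]
-0.036 -0.058 [ 0.5869 -0.0724]
-0.036 0 [ 0.5916 -0.0146]
-0.036 0.058 [0.5962 0.0432]
0.036 -0.058 [ 0.6587 -0.0782]
0.036 0 [ 0.6634 -0.0204]
0.036 0.058 [0.668  0.0374]
top -90 [-0.3 29.8 40.1];top -84 [36.5 50.  53.9];top -78 [50.3 56.3 63.2];top -72 [52.3 58.  60.8];top -66 [55.5 61.9 64.1];top -60 [51.3 56.4 61.9];top -54 [50.6 57.
[... 809 characters left out ...]
scene -36 [51.  54.6 59.3];scene -30 [50.5 54.7 59. ];scene -24 [50.4 55.3 58.7];scene -18 [50.6 54.  57.7];scene -12 [52.2 57.1 58.8];scene -6 [57.8 60.1 63. ];scene 0 [57.6 60.9 63.1];scene 6 [57.  59.7 61.6];scene 12 [50.8 54.9 60. ];scene 18 [50.6 54.3 58. ];scene 24 [50.7 55.4 59.9];scene 30 [50.7 54.  58. ];scene 36 [50.7 55.1 58.6];scene 42 [51.1 54.6 59.4];scene 48 [50.6 54.7 58.1];scene 54 [50.7 54.4 57.8];scene 60 [51.7 58.  59.4];scene 66 [54.4 60.4 62.3];scene 72 [53.4 57.6 59. ];scene 78 [49.7 53.5 55. ];scene 84 [24.3 48.6 51.6];scene 90 [-0.9  2.4  4.3];
t 1.9 pos [278.8 614.7 231.3] tooly yaw 65.6 w 85.2 F [-1.3  0.3  0. ] | delta [-454.4 -611.6  111.3] roll 70.19925566982238
```

Call:
{"fn": "apply_moves", "kwargs": {"increments": [85,-44,-35,0,0,85,-44,-35,0,0,85,-44,-35,0,0,85,-44,-35,0,0,85,-44,-35,0,0,85,-44,-35,0,0,85,0,0,10,10,85,0,0,10,10,85,0,0,10,10,85,0,0,10,10,85,0,0,10,10,85,0,0,10,10], "squeeze": 40}}

```text
t: 3.4
eef_pos: [0.4395, 0.3056, 0.1716]
tool_rot: [-0.0, 0.685, 0.729, 0.004]
contact_force: [0.3, 0.2, -0.1]
gripper_width: 0.997
```

```bash
python3 - <<'E'
from jars import *
go(.4297,.3125,.08,-4.6)
E
```

```text
t 3.4 pos [439.5 305.6 171.6] tooly yaw 3.58 w 85.1 F [ 0.3  0.2 -0.1] | delta [ 6.9 -9.8 91.6] roll 8.175059941356679
```

Call:
{"fn": "apply_moves", "kwargs": {"increments": [85,7,-10,30,8,85,0,0,40,0,85,0,0,20,0]}}

```text
t: 3.78
eef_pos: [0.4306, 0.3145, 0.0809]
tool_rot: [-0.001, 0.736, 0.677, 0.007]
contact_force: [-0.2, 0.4, -0.5]
gripper_width: 0.997
```

```bash
sed -i 's/    print("t",/    print("mix",np.round(w2m(*o["eef_pos"][:2])*1e3,1)); print("t",/' jars.py; cat >> jars.py <<'E'
def gm(x,y,z): 
    w=m2w(x/1e3,y/1e3); go(w[0],w[1],z/1e3,np.degrees(p[2]))
E
python3 - <<'E'
from jars import *
jars()
gm(-223.6,313,5)
E
```

```text
top [256.2 260.9] 159 world [437.7 144.1] mix [-202.1  145.9]
top [288.5 261.9] 161 world [433.1  44.3] mix [-198.7   46. ]
top [345.  260.7] 157 world [ 433.8 -130.6] mix [-184.  -128.3]
top [316.5 263.2] 160 world [427.5 -42.2] mix [-197.3  -40.7]
top [203.6 264.8] 119 world [428.6 306.8] mix [-224.2  307.3]
top [225.7 264.8] 160 world [427.4 238.3] mix [-220.   238.9]
scene [339.3 226.7] 180 world [ 435.8 -129. ] mix [-182.1 -126.5]
scene [357.6 248.4] 192 world [429.8 -40.7] mix [-195.2  -39. ]
scene [372.9 273. ] 211 world [435.3  46.2] mix [-196.7   48. ]
scene [392.6 303.1] 237 world [439.7 145.9] mix [-200.3  147.8]
scene [415.4 328.2] 136 world [429.8 231. ] mix [-216.9  231.8]
scene [435.4 356.1] 285 world [430.2 313.3] mix [-223.2  313.9]
mix [-223.4  314.7]
t 3.88 pos [430.1 314.1  80.6] tooly yaw -4.79 w 84.8 F [-0.2 -0.9  0.7] | delta [-2.3 -0.7 75.6] roll -0.18396403178118703
```

Call:
{"fn": "apply_moves", "kwargs": {"increments": [85,-2,0,40,0,85,0,0,30,0,85,0,0,6,0,40,0,0,0,0,40,0,0,0,0,40,0,0,0,0,40,0,0,0,0,40,0,0,0,0]}}

```text
t: 4.88
eef_pos: [0.4357, 0.3172, 0.0111]
tool_rot: [-0.001, 0.736, 0.677, 0.012]
contact_force: [0.7, 0.3, -0.3]
gripper_width: 0.526
```

```bash
python3 - <<'E'
from jars import *
gm(-223.6,313,5)
E
```

```text
mix [-218.   318.3]
t 4.88 pos [435.7 317.2  11.1] tooly yaw -4.79 w 44.9 F [ 0.7  0.3 -0.3] | delta [-5.4 -5.7  5.9] roll -0.19080440732096804
```

```bash
sed -i 's/    if yaw is not None/    print("toolz",np.round(M[:,2],4))\n    if yaw is not None/' jars.py; python3 - <<'E'
from jars import *
gm(36,58,150)
print(get_obs()["q"])
E
```

```text
toolz [ 0.0164  0.0181 -0.9997]
mix [-218.   318.3]
t 4.88 pos [435.7 317.2  11.1] tooly yaw -4.79 w 44.9 F [ 0.7  0.3 -0.3] | delta [-256.7  256.9 -140.1] roll -0.19080440732096804
[-0.92538151  0.57487762  0.23036398  2.06228868 -0.26388911  0.50683311
 -0.58564159]
```

Call:
{"fn": "apply_moves", "kwargs": {"increments": [40,0,0,-40,0,40,0,0,-50,0,40,0,0,-50,0,40,-35,35,0,0,40,-40,40,0,0,40,-40,40,0,0,40,-40,40,0,0,40,-40,40,0,0,40,-35,35,0,0,40,-20,20,0,0,40,0,0,0,0]}}

```text
t: 6.25
eef_pos: [0.6689, 0.0424, 0.1553]
tool_rot: [-0.002, 0.733, 0.68, 0.014]
contact_force: [-0.0, 0.0, -0.3]
gripper_width: 0.523
```

```bash
python3 - <<'E'
from jars import *
gm(36,58,70)
n="scene"; im,d=read_camera(n); cv2.imwrite("pics/s1.png",cv2.resize(im[150:400,215:475],None,fx=2.4,fy=2.4))
E
```

```text
toolz [ 0.018   0.0223 -0.9996]
mix [36.5 63. ]
t 6.25 pos [668.9  42.4 155.3] tooly yaw -4.29 w 44.6 F [-0.   0.  -0.3] | delta [-7.  -2.  85.2] roll 0.3160726719131901
```

View pics/s1.png

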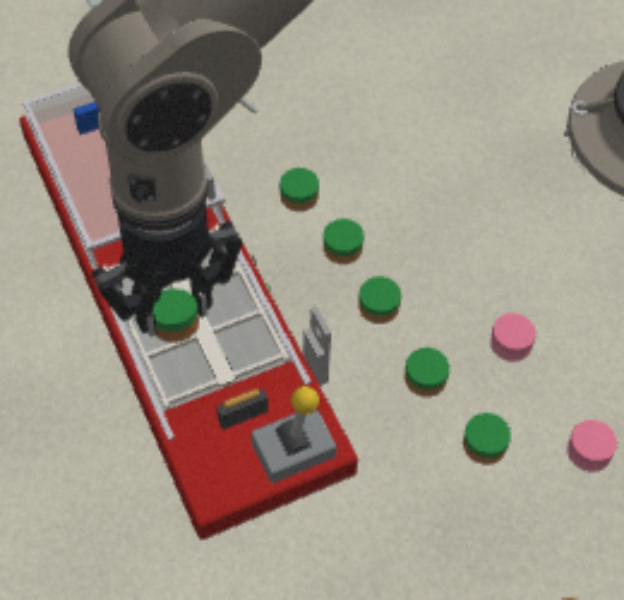

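```bash
cat >> jars.py <<'E'
def inhand(off,lab=""):
    "jar lid centre in mix coords; off = lid top height above tcp (mm)"
    o=get_obs(); z=o["eef_pos"][2]+off/1e3; t=w2m(*o["eef_pos"][:2])
    for n in("top","scene"):
        im,d=read_camera(n); cv2.imwrite(f"pics/ih{lab}_{n}.png",im)
        for ce,a,w in blobs(n,im,(50,120,40),(80,255,255),z,20):
            mm=w2m(*w[:2])
            if np.hypot(*(mm-t))<.05: print("inhand",n,np.round(ce,1),a,"mix",np.round(mm*1e3,1),"rel tcp",np.round((mm-t)*1e3,1))
E
python3 - <<'E'
from jars import *
inhand(17)
E
```

```text
inhand scene [288.8 279.6] 253 mix [33.3 65.9] rel tcp [-2.3  1.4]
```

```bash
python3 - <<'E'
from jars import *
a=cv2.imread("pics/ih_scene.png")[240:320,240:340]; b=cv2.imread("pics/ih_top.png")[150:230,230:330]
cv2.imwrite("pics/z1.png",np.hstack([cv2.resize(k,None,fx=4,fy=4,interpolation=2) for k in(a,b)]))
gm(36,58,70)
for x,y in((36,58),(33.3,65.9)):
    w=m2w(x/1e3,y/1e3); print(proj("scene",[*w,.172]))
E
```

```text
toolz [ 0.0163  0.0248 -0.9996]
mix [34.5 67.2]
t 6.4 pos [667.3  46.8 155.2] tooly yaw -4.0 w 44.0 F [-0.  -0.9 -0.9] | delta [-11.4   0.1  84.9] roll 0.6063960836937099
[286.3868385  277.34431056]
[288.79569483 279.61252739]
```

View pics/z1.png

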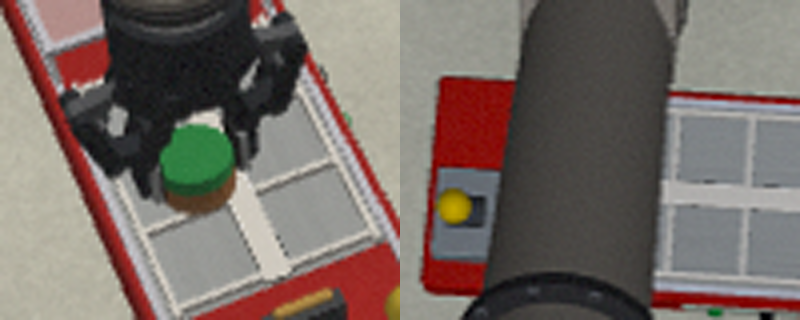

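Call:
{"fn": "apply_moves", "kwargs": {"increments": [40,0,0,0,0]}}

```text
t: 6.52
eef_pos: [0.6666, 0.0485, 0.1551]
tool_rot: [-0.004, 0.73, 0.683, 0.014]
contact_force: [0.3, -0.6, -0.7]
gripper_width: 0.524
```

Call:
{"fn": "apply_moves", "kwargs": {"increments": [40,0,0,0,0]}}

```text
t: 6.65
eef_pos: [0.6661, 0.0498, 0.1552]
tool_rot: [-0.004, 0.73, 0.683, 0.015]
contact_force: [0.1, -0.4, -1.1]
gripper_width: 0.524
```

Call:
{"fn": "apply_moves", "kwargs": {"increments": [40,0,0,0,0]}}

```text
t: 6.78
eef_pos: [0.6659, 0.0507, 0.1553]
tool_rot: [-0.004, 0.73, 0.684, 0.015]
contact_force: [0.6, -0.3, -0.7]
gripper_width: 0.521
```

Call:
{"fn": "apply_moves", "kwargs": {"increments": [40,0,0,0,0]}}

```text
t: 6.9
eef_pos: [0.6658, 0.0511, 0.1553]
tool_rot: [-0.005, 0.729, 0.684, 0.015]
contact_force: [-1.1, -0.1, -1.1]
gripper_width: 0.523
```

```bash
python3 - <<'E'
from jars import *
inhand(17,"2")
gm(36,58,70)
E
```

```text
inhand scene [290.4 281. ] 256 mix [31.4 70.9] rel tcp [-1.2 -0.4]
toolz [ 0.0152  0.0267 -0.9995]
mix [32.7 71.2]
t 7.0 pos [665.8  50.9 155.3] tooly yaw -3.7 w 44.4 F [ 0.   0.1 -1.1] | delta [-15.6   1.9  84.9] roll 0.9016288957507186
```

Call:
{"fn": "apply_moves", "kwargs": {"increments": [40,-13,4,30,1,40,0,0,30,0,40,0,0,10,0,40,0,0,0,0,40,0,0,0,0]}}

```text
t: 7.62
eef_pos: [0.6722, 0.0393, 0.0858]
tool_rot: [-0.003, 0.735, 0.677, 0.016]
contact_force: [0.2, 0.3, -1.7]
gripper_width: 0.519
```

```bash
python3 - <<'E'
from jars import *
inhand(17,"2")
gm(36,58,61)
E
```

```text
inhand scene [287.9 294.3] 235 mix [38.6 59.8] rel tcp [-1.5 -0.4]
toolz [ 0.0199  0.0273 -0.9994]
mix [40.1 60.2]
t 7.72 pos [672.3  39.3  85.9] tooly yaw -4.72 w 44.4 F [-0.1  0.9 -0.8] | delta [-2.9 -4.5 24.8] roll -0.12258556781333141
```

Call:
{"fn": "apply_moves", "kwargs": {"increments": [40,-2,-3,12,0,40,0,0,6,0,40,0,0,0,0]}}

```text
t: 8.1
eef_pos: [0.6697, 0.0382, 0.0676]
tool_rot: [-0.003, 0.735, 0.677, 0.017]
contact_force: [-0.0, -0.2, -0.2]
gripper_width: 0.52
```

```bash
python3 - <<'E'
from jars import *
inhand(17,"3")
gm(36,58,61)
E
```

```text
inhand scene [289.2 297.4] 235 mix [36.  58.3] rel tcp [-1.5 -0.5]
toolz [ 0.0219  0.0276 -0.9994]
mix [37.9 58.8]
t 8.2 pos [670.   38.1  68.1] tooly yaw -4.72 w 44.5 F [ 0.7 -0.2 -1.6] | delta [-1.  -2.1  7. ] roll -0.11782099429623827
```

Centred. I'll lower it the last 7 mm and release.

Call:
{"fn": "apply_moves", "kwargs": {"increments": [40,0,-1,4,0,40,0,0,3,0,40,0,0,1,0]}}

```text
t: 8.57
eef_pos: [0.6696, 0.0388, 0.0608]
tool_rot: [-0.003, 0.735, 0.677, 0.018]
contact_force: [-4.3, 0.9, 9.8]
gripper_width: 0.52
```

```bash
python3 - <<'E'
from jars import *
inhand(17,"3")
gm(36,58,61)
E
```

```text
inhand scene [289.5 299. ] 229 mix [35.8 58.8] rel tcp [-1.6 -0.7]
toolz [ 0.0227  0.0284 -0.9993]
mix [37.4 59.3]
t 8.68 pos [669.5  38.7  60.9] tooly yaw -4.72 w 44.3 F [-2.2  0.2  5.8] | delta [-1.3 -1.4 -0.1] roll -0.11427700408988528
```

Call:
{"fn": "apply_moves", "kwargs": {"increments": [54,0,0,0,0,54,0,0,0,0,54,0,0,-10,0,54,0,0,-30,0,85,0,0,-40,0,85,0,0,-20,0,85,0,0,0,0]}}

```text
t: 9.55
eef_pos: [0.6679, 0.0352, 0.1658]
tool_rot: [-0.002, 0.736, 0.677, 0.019]
contact_force: [-0.7, 0.1, 0.1]
gripper_width: 0.993
```

```bash
python3 - <<'E'
from jars import *
jars(z=.078)
gm(-219,239.5,110)
a,d=read_camera("scene"); cv2.imwrite("pics/s2.png",cv2.resize(a[150:400,215:475],None,fx=2.4,fy=2.4))
E
```

```text
top [345.  260.7] 157 world [ 427.1 -127.9] mix [-190.9 -126.1]
top [291.9 263.2] 64 world [422.2  31.8] mix [-208.6   32.7]
top [316.5 263.2] 160 world [421.  -42.1] mix [-203.9  -41.1]
top [225.7 264.8] 160 world [420.9 230.5] mix [-225.9  230.6]
scene [339.2 226.7] 179 world [455.5 -95. ] mix [-165.2  -91.1]
scene [357.6 248.5] 193 world [449.8 -10.1] mix [-177.7   -6.9]
scene [372.9 273.1] 212 world [455.1  72.9] mix [-179.1   76.3]
scene [289.5 301.2] 258 world [670.7  43.9] mix [38.1 64.6]
scene [392.6 303.1] 239 world [459.3 168.4] mix [-182.6  171.8]
scene [417.6 330.8] 256 world [449.1 257.5] mix [-199.8  259.8]
toolz [ 0.0211  0.0276 -0.9994]
mix [34.8 55.8]
t 9.65 pos [666.6  35.4 163.6] tooly yaw -4.74 w 84.7 F [-1.   0.1 -0.1] | delta [ 181.6 -255.2   54.2] roll -0.13382494222844343
```

View pics/s2.png

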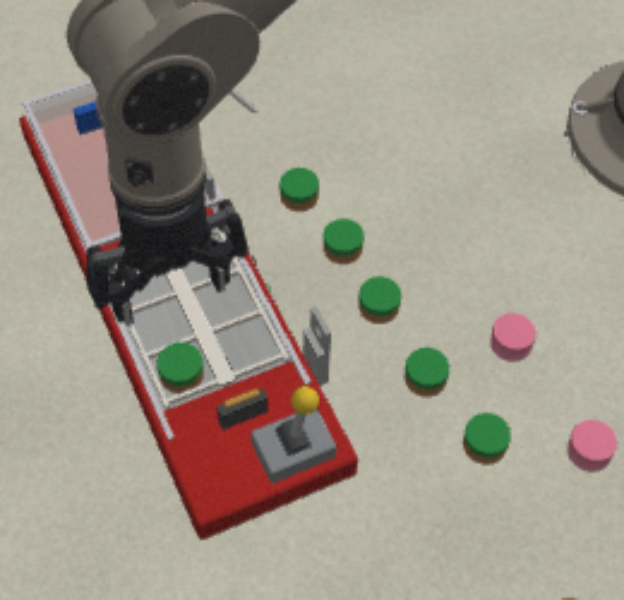

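```bash
python3 - <<'E'
from jars import *
a,d=read_camera("scene"); C=cloud("scene",d)
hs=cv2.cvtColor(a,cv2.COLOR_BGR2HSV); m=cv2.inRange(hs,(50,120,50),(80,255,255))>0
m[:, :]&=True
k=m.copy(); k[:285]=0;k[315:]=0;k[:,:275]=0;k[:,305:]=0
P=C[k]; print(k.sum(),np.round(np.median(P,0),4),np.percentile(P[:,2],[5,25,75,95]))
im=a.copy()
im=cv2.resize(a[260:340,240:340],None,fx=7,fy=7,interpolation=2)
def dr(x,y,z,r,c):
    for t in np.linspace(0,2*np.pi,80):
        w=m2w((x+r*np.cos(t))/1e3,(y+r*np.sin(t))/1e3); u=proj("scene",[*w,z]); cv2.circle(im,(int((u[0]-240+.5)*7),int((u[1]-260+.5)*7)),1,c,-1)
dr(36,58,.078,23,(0,0,255)); dr(36,58,.05,23,(255,0,0)); dr(38,62,.078,23,(0,255,255))
cv2.imwrite("pics/z2.png",im)
E
```

```text
259 [0.6706 0.0438 0.0772] [0.07323822 0.07588869 0.07922461 0.08100245]
```

View pics/z2.png

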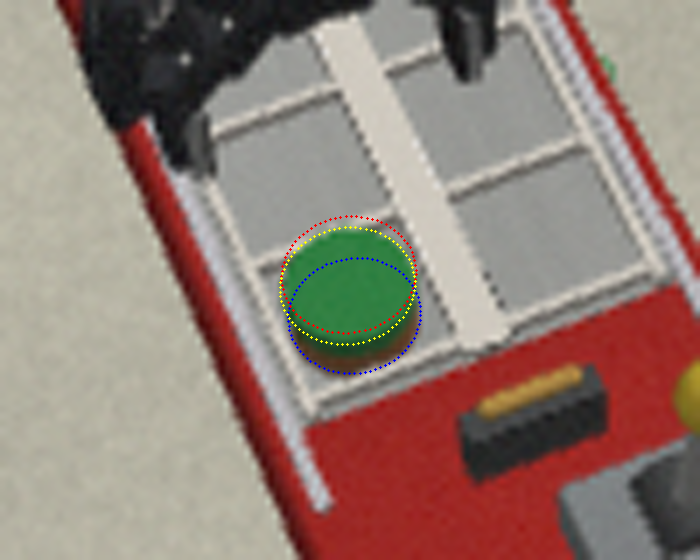

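Call:
{"fn": "apply_moves", "kwargs": {"increments": [85,30,-42,0,0,85,35,-48,0,0,85,35,-48,0,0,85,35,-48,0,0,85,30,-40,20,0,85,15,-22,20,0,85,0,0,20,0,85,0,0,10,0,85,0,0,0,0,85,0,0,0,0]}}

```text
t: 11.0
eef_pos: [0.4235, 0.2405, 0.0836]
tool_rot: [-0.004, 0.735, 0.678, 0.01]
contact_force: [0.2, -0.2, -0.7]
gripper_width: 0.996
```

```bash
python3 - <<'E'
from jars import *
gm(-219,239,8)
jars(("top","scene"))
E
```

```text
toolz [ 0.0087  0.0189 -0.9998]
mix [-224.1  240.7]
t 11.0 pos [423.5 240.5  83.6] tooly yaw -4.66 w 85.1 F [ 0.2 -0.2 -0.7] | delta [-3.2  4.5 75.6] roll -0.05976078058998269
top [287.8 183.7] 160 world [682.8  44.1] mix [50.2 65.8]
top [256.2 261. ] 160 world [437.7 144. ] mix [-202.1  145.7]
top [288.5 261.9] 161 world [433.1  44.3] mix [-198.7   46. ]
top [345.  260.7] 157 world [ 433.8 -130.6] mix [-184.  -128.3]
top [316.5 263.2] 160 world [427.5 -42.2] mix [-197.3  -40.7]
top [229.5 265.1] 56 world [426.2 226.5] mix [-220.2  227. ]
scene [339.3 226.8] 181 world [ 435.9 -128.9] mix [-182.  -126.5]
scene [357.5 248.5] 193 world [429.9 -40.6] mix [-195.   -38.9]
scene [372.9 273. ] 211 world [435.4  46.1] mix [-196.6   48. ]
scene [289.5 301.2] 260 world [660.9  16. ] mix [30.6 36.1]
scene [391.3 302.6] 197 world [441.7 143.4] mix [-198.1  145.4]
scene [417.5 330.9] 259 world [429.4 239.4] mix [-218.   240.2]
```

Call:
{"fn": "apply_moves", "kwargs": {"increments": [85,-3,3,30,0,85,0,0,25,0,85,0,0,15,0,85,0,0,5,0,40,0,0,0,0,40,0,0,0,0,40,0,0,0,0,40,0,0,0,0,40,0,0,0,0]}}

```text
t: 12.22
eef_pos: [0.4317, 0.2409, 0.0117]
tool_rot: [-0.004, 0.736, 0.677, 0.015]
contact_force: [-0.1, 0.2, -0.4]
gripper_width: 0.524
```

```bash
python3 - <<'E'
from jars import *
gm(36,0,155)
E
```

```text
toolz [ 0.0175  0.026  -0.9995]
mix [-215.9  241.9]
t 12.22 pos [431.7 240.9  11.7] tooly yaw -4.76 w 44.8 F [-0.1  0.2 -0.4] | delta [-237.2  254.7 -145.9] roll -0.16128166258494048
```

Call:
{"fn": "apply_moves", "kwargs": {"increments": [40,0,0,-40,0,40,0,0,-50,0,40,0,0,-50,0,40,-36,38,0,0,40,-40,43,0,0,40,-40,43,0,0,40,-40,43,0,0,40,-35,38,0,0,40,-25,27,0,0,40,-14,15,0,0,40,0,0,0,0,40,0,0,0,0]}}

```text
t: 13.72
eef_pos: [0.6629, -0.0157, 0.1529]
tool_rot: [-0.004, 0.733, 0.68, 0.016]
contact_force: [-0.6, -0.4, -0.9]
gripper_width: 0.518
```

```bash
python3 - <<'E'
from jars import *
inhand(16.3)
gm(37,0,90)
E
```

```text
inhand scene [278.6 260.5] 258 mix [34.8  5.5] rel tcp [-0.4  0.9]
toolz [ 0.0177  0.0272 -0.9995]
mix [35.2  4.9]
t 13.82 pos [663.  -15.4 153.2] tooly yaw -4.23 w 44.9 F [ 0.   0.5 -1.4] | delta [-6.7  0.7 63. ] roll 0.370814524456506
```

Call:
{"fn": "apply_moves", "kwargs": {"increments": [40,-7,-2,30,0,40,0,0,30,0,40,0,0,18,0,40,0,0,5,0,40,0,0,0,0,40,0,0,0,0]}}

```text
t: 14.58
eef_pos: [0.6626, -0.0147, 0.0708]
tool_rot: [-0.004, 0.73, 0.683, 0.018]
contact_force: [-0.6, -0.6, -0.3]
gripper_width: 0.52
```

```bash
python3 - <<'E'
from jars import *
inhand(16.3)
gm(37,0,61)
E
```

```text
inhand scene [281.9 279.7] 237 mix [34.1  6. ] rel tcp [-0.6  0.5]
toolz [ 0.0218  0.03   -0.9993]
mix [34.8  5.5]
t 14.68 pos [662.6 -14.8  70.9] tooly yaw -3.88 w 44.5 F [-0.2  0.1 -0.1] | delta [-5.8  1.9  9.7] roll 0.7222690152385098
```

Call:
{"fn": "apply_moves", "kwargs": {"increments": [40,-5,2,0,0,40,0,0,0,0]}}

```text
t: 14.92
eef_pos: [0.665, -0.0207, 0.0717]
tool_rot: [-0.003, 0.73, 0.683, 0.019]
contact_force: [-0.6, 0.2, -0.6]
gripper_width: 0.52
```

```bash
python3 - <<'E'
from jars import *
inhand(16.3)
gm(37,0,61)
E
```

```text
inhand scene [280.1 278.4] 233 mix [36.9  1.4] rel tcp [-0.7  1.6]
toolz [ 0.0229  0.0304 -0.9993]
mix [37.4  0.6]
t 15.03 pos [664.8 -19.9  71.5] tooly yaw -3.86 w 44.1 F [-0.1  0.6 -0.1] | delta [-0.9 -0.6 10.5] roll 0.7456557144835472
```

Call:
{"fn": "apply_moves", "kwargs": {"increments": [40,-1,-1,6,0,40,0,0,5,0,40,0,0,1,0,54,0,0,0,0,54,0,0,0,0,54,0,0,-10,0,54,0,0,-30,0,85,0,0,-40,0,85,0,0,-20,0]}}

```text
t: 16.15
eef_pos: [0.6604, -0.0235, 0.1622]
tool_rot: [-0.005, 0.73, 0.683, 0.017]
contact_force: [-0.5, -1.1, -0.3]
gripper_width: 0.995
```

```bash
cat >> jars.py <<'E'
def lidz():
    "lid blobs with depth: world pos and height"
    for n in("scene","top"):
        im,d=read_camera(n); C=cloud(n,d); hs=cv2.cvtColor(im,cv2.COLOR_BGR2HSV); m=cv2.inRange(hs,(50,120,50),(80,255,255)); k,l,st,ce=cv2.connectedComponentsWithStats(m)
        for i in range(1,k):
            if st[i,4]<60: continue
            P=C[(l==i)&(d>0)]; z=np.median(P[:,2]); w=ray_z(n,*ce[i],z)
            # plane tilt
            A=np.c_[P[:,:2]-P[:,:2].mean(0),np.ones(len(P))]; sl=np.linalg.lstsq(A,P[:,2],rcond=None)[0][:2]
            print(n,np.round(ce[i],1),st[i,4],"z",round(z*1e3,1),"mix",np.round(w2m(*w[:2])*1e3,1),"slope",np.round(sl,2))
E
python3 - <<'E'
from jars import *
lidz()
gm(-201,146.5,150)
E
```

```text
scene [339.3 226.7] 181 z 27.4 mix [-182.2 -127. ] slope [-0.06 -0.03]
scene [357.5 248.5] 192 z 27.6 mix [-195.2  -39.3] slope [-0.03 -0.02]
scene [372.9 273. ] 210 z 27.8 mix [-196.6   47.8] slope [-0.03 -0.03]
scene [280.2 280.5] 239 z 77.1 mix [37.1  0.2] slope [-0.01 -0.01]
scene [289.5 301.1] 257 z 77.5 mix [38.1 64.1] slope [ 0.   -0.02]
scene [392.6 303. ] 235 z 27.7 mix [-200.4  147.5] slope [-0.   -0.02]
top [345.  260.7] 157 z 27.4 mix [-183.9 -128.3] slope [ 0.02 -0.02]
top [316.5 263.2] 160 z 26.6 mix [-197.2  -40.7] slope [-0.08 -0.04]
toolz [ 0.0205  0.0315 -0.9993]
mix [34.1 -3.3]
t 16.25 pos [661.2 -23.5 162.6] tooly yaw -3.85 w 84.8 F [-0.3 -1.1  0.2] | delta [ 152.5 -233.3   13.3] roll 0.7530573310560271
```

Call:
{"fn": "apply_moves", "kwargs": {"increments": [85,22,-35,0,1,85,28,-44,0,0,85,28,-44,0,0,85,28,-42,0,0,85,25,-36,20,0,85,15,-22,20,0,85,0,0,20,0,85,0,0,15,0,85,0,0,5,0,85,0,0,0,0]}}

```text
t: 17.5
eef_pos: [0.4425, 0.1466, 0.0753]
tool_rot: [-0.005, 0.736, 0.677, 0.015]
contact_force: [-0.9, 0.0, -0.4]
gripper_width: 0.995
```

```bash
python3 - <<'E'
from jars import *
gm(-201,146,8)
jars()
E
```

```text
toolz [ 0.0153  0.0279 -0.9995]
mix [-197.5  148.8]
t 17.5 pos [442.5 146.6  75.3] tooly yaw -4.78 w 84.9 F [-0.9  0.  -0.4] | delta [-4.7 -4.3 67.2] roll -0.17704450565678087
top [287.6 183.1] 163 world [684.6  44.6] mix [52.  66.5]
top [308.5 185.3] 165 world [676.3 -21.5] mix [48.9 -0.1]
top [288.5 261.9] 161 world [433.1  44.3] mix [-198.7   46. ]
top [345.  260.7] 156 world [ 433.9 -130.7] mix [-183.9 -128.4]
top [316.5 263.2] 160 world [427.5 -42.2] mix [-197.3  -40.7]
scene [339.3 226.8] 181 world [ 436. -129.] mix [-182.  -126.5]
scene [357.5 248.4] 192 world [429.9 -40.7] mix [-195.1  -39. ]
scene [371.4 269.8] 94 world [433.5  35.8] mix [-197.6   37.6]
scene [280.2 280.5] 240 world [654.6 -50.6] mix [ 29.6 -30.9]
scene [288.9 301.6] 263 world [662.6  16.2] mix [32.3 36.4]
scene [392.5 303. ] 235 world [439.7 145.7] mix [-200.3  147.6]
```

Call:
{"fn": "apply_moves", "kwargs": {"increments": [85,-6,-5,30,0,85,0,0,22,0,85,0,0,14,0,85,0,0,4,0,40,0,0,0,0,40,0,0,0,0,40,0,0,0,0,40,0,0,0,0,40,0,0,0,0]}}

```text
t: 18.73
eef_pos: [0.4436, 0.1446, 0.0085]
tool_rot: [-0.004, 0.736, 0.676, 0.021]
contact_force: [-0.7, -0.5, -1.1]
gripper_width: 0.519
```

```bash
python3 - <<'E'
from jars import *
gm(36,-58,155)
E
```

```text
toolz [ 0.0258  0.0335 -0.9991]
mix [-196.3  146.8]
t 18.73 pos [443.6 144.6   8.5] tooly yaw -4.87 w 44.3 F [-0.7 -0.5 -1.1] | delta [-198.6  236.6 -148.3] roll -0.2718199249269304
```

Call:
{"fn": "apply_moves", "kwargs": {"increments": [40,0,0,-40,0,40,0,0,-50,0,40,0,0,-50,0,40,-30,34,-5,0,40,-36,40,0,0,40,-36,42,0,0,40,-36,42,0,0,40,-30,36,0,0,40,-18,22,0,0,40,-10,10,0,0,40,0,0,0,0,40,0,0,0,0]}}

```text
t: 20.23
eef_pos: [0.6535, -0.0755, 0.1552]
tool_rot: [-0.005, 0.733, 0.68, 0.021]
contact_force: [0.4, 1.4, -0.2]
gripper_width: 0.522
```

```bash
python3 - <<'E'
from jars import *
inhand(19.5)
gm(37,-58,70)
E
```

```text
inhand scene [271.3 240.1] 251 mix [ 30.4 -52.8] rel tcp [-0.2  3. ]
toolz [ 0.0243  0.036  -0.9991]
mix [ 30.7 -55.7]
t 20.32 pos [653.6 -75.5 155.4] tooly yaw -4.29 w 44.6 F [ 0.2 -0.4 -0. ] | delta [-5.6  4.5 85.4] roll 0.31505022123005233
```

Call:
{"fn": "apply_moves", "kwargs": {"increments": [40,-6,3,30,0,40,0,0,30,0,40,0,0,18,0,40,0,0,5,0,40,0,0,0,0,40,0,0,0,0]}}

```text
t: 21.08
eef_pos: [0.6592, -0.0742, 0.0735]
tool_rot: [-0.004, 0.731, 0.682, 0.024]
contact_force: [-0.2, 0.2, -0.5]
gripper_width: 0.521
```

```bash
python3 - <<'E'
from jars import *
inhand(19.5)
gm(37,-58,58.5)
E
```

```text
inhand scene [272.7 261. ] 226 mix [ 35.9 -51.2] rel tcp [-0.3  2.8]
toolz [ 0.0289  0.0384 -0.9988]
mix [ 36.2 -54.1]
t 21.18 pos [659.3 -74.3  73.5] tooly yaw -3.99 w 44.6 F [-0.2  0.3 -1. ] | delta [-4.6  0.3 14.9] roll 0.612767827194034
```

Call:
{"fn": "apply_moves", "kwargs": {"increments": [40,-6,0,2,0,40,0,0,0,0]}}

```text
t: 21.42
eef_pos: [0.6593, -0.081, 0.0721]
tool_rot: [-0.004, 0.731, 0.682, 0.024]
contact_force: [0.0, -0.1, -1.4]
gripper_width: 0.524
```

```bash
python3 - <<'E'
from jars import *
inhand(19.5)
gm(37,-58,58.5)
E
```

```text
inhand scene [271.5 259.4] 225 mix [ 36.6 -57.8] rel tcp [-0.2  2.9]
toolz [ 0.0303  0.0387 -0.9988]
mix [ 36.9 -59.9]
t 21.52 pos [659.5 -80.1  72. ] tooly yaw -3.97 w 44.3 F [0.3 0.1 0.1] | delta [ 1.3 -0.3 13.6] roll 0.6361043202697232
```

Call:
{"fn": "apply_moves", "kwargs": {"increments": [40,-1,-1,7,0,40,0,0,5,0,40,0,0,2,0,54,0,0,0,0,54,0,0,0,0,54,0,0,-10,0,54,0,0,-30,0,85,0,0,-40,0,85,0,0,-20,0]}}

```text
t: 22.65
eef_pos: [0.655, -0.084, 0.1599]
tool_rot: [-0.005, 0.731, 0.682, 0.023]
contact_force: [0.9, -0.6, -0.0]
gripper_width: 0.988
```

```bash
python3 - <<'E'
from jars import *
lidz()
gm(-197.6,47,150)
print(get_obs()["q"])
E
```

```text
scene [339.2 226.7] 180 z 27.6 mix [-182.1 -126.9] slope [-0.03 -0.04]
scene [357.5 248.4] 191 z 27.5 mix [-195.2  -39.4] slope [-0.04  0.01]
scene [272.  262.9] 223 z 77.4 mix [ 37.  -57.2] slope [-0.04 -0.  ]
scene [372.9 273. ] 211 z 27.5 mix [-196.8   47.8] slope [ 0.02 -0.02]
scene [280.2 280.5] 238 z 77.5 mix [37.1  0.3] slope [-0.01  0.01]
scene [288.9 301.5] 261 z 77.5 mix [39.7 64.5] slope [-0.01 -0.03]
top [287.7 183.2] 165 z 77.1 mix [38.4 63. ] slope [-0.01 -0.03]
top [345.  260.7] 156 z 28.5 mix [-183.9 -128.3] slope [0.01 0.03]
top [318.9 265.1] 78 z 26.8 mix [-202.6  -48.5] slope [-6.74 -4.11]
toolz [ 0.0287  0.0395 -0.9988]
mix [ 33.3 -64. ]
t 22.75 pos [655.6 -84.  159.9] tooly yaw -3.93 w 85.1 F [ 0.5 -0.5 -1.1] | delta [ 113.5 -229.8    8.7] roll 0.6707003579024189
[-0.27957803  0.54874873  0.47120997  1.7012196  -0.34979392  0.9471842
  0.26603718]
```

Call:
{"fn": "apply_moves", "kwargs": {"increments": [85,16,-34,0,0,85,20,-42,0,0,85,20,-42,0,0,85,20,-42,0,0,85,18,-36,0,0,85,10,-20,0,0,85,5,-8,0,0,85,0,0,0,0,85,0,0,0,0]}}

```text
t: 23.88
eef_pos: [0.4285, 0.0436, 0.1507]
tool_rot: [-0.007, 0.73, 0.684, 0.019]
contact_force: [-0.6, 0.3, 0.3]
gripper_width: 0.996
```

```bash
python3 - <<'E'
from jars import *
gm(-197.6,47,80)
jars()
E
```

```text
toolz [ 0.018   0.0359 -0.9992]
mix [-203.2   44.9]
t 23.88 pos [428.5  43.6 150.7] tooly yaw -3.74 w 85.1 F [-0.6  0.3  0.3] | delta [-0.6  4.5 70.8] roll 0.8615088402786171
top [287.7 183.2] 165 world [684.4  44.5] mix [51.7 66.3]
top [308.6 185.4] 166 world [676.1 -21.5] mix [48.8 -0.1]
top [327.2 186.6] 160 world [671.1 -80.5] mix [ 48.5 -59.3]
top [345.  260.7] 156 world [ 433.9 -130.7] mix [-183.9 -128.4]
top [316.5 263.2] 160 world [427.5 -42.2] mix [-197.3  -40.7]
scene [339.3 226.7] 181 world [ 435.8 -128.9] mix [-182.1 -126.5]
scene [356.7 249.6] 150 world [433.8 -38.5] mix [-191.3  -36.5]
scene [272.  262.8] 222 world [ 649.5 -110.6] mix [ 29.4 -91.1]
scene [372.9 273.1] 212 world [435.4  46.3] mix [-196.5   48.1]
scene [280.1 280.5] 240 world [654.8 -50.6] mix [ 29.9 -30.8]
scene [288.9 301.5] 259 world [662.6  15.9] mix [32.3 36. ]
```

Call:
{"fn": "apply_moves", "kwargs": {"increments": [85,0,2,15,1,85,0,0,20,0,85,0,0,20,0,85,0,0,20,0,85,0,0,15,0,85,0,0,10,0,85,0,0,5,0]}}

```text
t: 24.85
eef_pos: [0.435, 0.0447, 0.0378]
tool_rot: [-0.006, 0.738, 0.674, 0.018]
contact_force: [0.8, -0.2, 0.2]
gripper_width: 0.997
```

```bash
python3 - <<'E'
from jars import *
gm(-197.6,47,8)
E
```

```text
toolz [ 0.0182  0.0323 -0.9993]
mix [-196.8   46.6]
t 24.85 pos [435.   44.7  37.8] tooly yaw -5.24 w 85.1 F [ 0.8 -0.2  0.2] | delta [-0.6 -1.2 29.8] roll -0.637038152592396
```

Call:
{"fn": "apply_moves", "kwargs": {"increments": [85,0,-1,12,0,85,0,0,10,0,85,0,0,6,0,85,0,0,2,0,40,0,0,0,0,40,0,0,0,0,40,0,0,0,0,40,0,0,0,0,40,0,0,0,0]}}

```text
t: 25.98
eef_pos: [0.4355, 0.046, 0.0068]
tool_rot: [-0.005, 0.739, 0.674, 0.019]
contact_force: [-1.1, -0.6, -1.2]
gripper_width: 0.527
```

```bash
python3 - <<'E'
from jars import *
gm(-36,58,155)
E
```

```text
toolz [ 0.0205  0.0332 -0.9992]
mix [-196.4   47.9]
t 25.98 pos [435.5  46.    6.8] tooly yaw -5.26 w 45.0 F [-1.1 -0.6 -1.2] | delta [  17.   162.8 -144.8] roll -0.6613960385652149
```

Call:
{"fn": "apply_moves", "kwargs": {"increments": [40,0,0,-30,0,40,0,0,-40,0,40,0,0,-40,0,40,0,0,-30,0,40,2,25,0,0,40,4,35,0,0,40,4,40,0,0,40,3,30,0,0,40,2,15,0,0,40,1,6,0,0,40,0,0,0,0]}}

```text
t: 27.35
eef_pos: [0.5868, 0.0443, 0.1532]
tool_rot: [-0.007, 0.738, 0.675, 0.018]
contact_force: [-0.6, 0.5, -0.4]
gripper_width: 0.525
```

```bash
python3 - <<'E'
from jars import *
inhand(21.2)
gm(-35,58,70)
E
```

```text
inhand scene [320.3 264.6] 250 mix [-46.8  59.8] rel tcp [-1.2  1.6]
toolz [ 0.0177  0.0349 -0.9992]
mix [-46.1  58.2]
t 27.45 pos [586.2  44.2 153.3] tooly yaw -5.16 w 45.0 F [0.3 0.8 0.1] | delta [-3.1  9.9 83.4] roll -0.5587591379718475
```

Call:
{"fn": "apply_moves", "kwargs": {"increments": [40,-1,5,15,0,40,-1,4,20,0,40,0,0,20,0,40,0,0,12,0,40,0,0,6,0,40,0,0,0,0,40,0,0,0,0]}}

```text
t: 28.32
eef_pos: [0.595, 0.0438, 0.074]
tool_rot: [-0.008, 0.738, 0.675, 0.017]
contact_force: [0.2, 0.2, -0.8]
gripper_width: 0.522
```

```bash
python3 - <<'E'
from jars import *
inhand(21.2)
gm(-35,58,57)
E
```

```text
inhand scene [317.9 284.4] 226 mix [-38.4  59.8] rel tcp [-1.1  1.4]
toolz [ 0.0152  0.035  -0.9993]
mix [-37.2  58.5]
t 28.43 pos [595.   43.8  74.2] tooly yaw -5.16 w 44.3 F [ 0.6 -0.  -0.7] | delta [-1.1  2.  17.2] roll -0.5615455585049602
```

Call:
{"fn": "apply_moves", "kwargs": {"increments": [40,-1,2,8,0,40,0,0,5,0,40,0,0,3,0,40,0,0,2,0]}}

```text
t: 28.92
eef_pos: [0.598, 0.0435, 0.0565]
tool_rot: [-0.008, 0.738, 0.675, 0.018]
contact_force: [-7.2, -0.5, 22.5]
gripper_width: 0.525
```

```bash
python3 - <<'E'
from jars import *
inhand(21.2)
gm(-35,58,57)
E
```

```text
inhand scene [317.2 288.9] 224 mix [-35.6  60.4] rel tcp [-1.3  2. ]
toolz [ 0.0167  0.0361 -0.9992]
mix [-34.3  58.4]
t 29.02 pos [598.   43.5  56.6] tooly yaw -5.16 w 44.8 F [-2.4 -0.1  4.9] | delta [-0.4 -0.7 -0.4] roll -0.5590036127541538
```

Call:
{"fn": "apply_moves", "kwargs": {"increments": [54,0,0,0,0,54,0,0,0,0,54,0,0,-8,0,54,0,0,-25,0,70,0,0,-30,0,85,0,0,-30,0,85,0,0,-10,0,85,0,0,0,0]}}

```text
t: 30.02
eef_pos: [0.5963, 0.0395, 0.1636]
tool_rot: [-0.007, 0.738, 0.674, 0.018]
contact_force: [0.2, 0.1, -0.8]
gripper_width: 0.997
```

```bash
python3 - <<'E'
from jars import *
lidz()
gm(-196,-40.2,150)
E
```

```text
scene [340.7 224.1] 74 z 27.7 mix [-189.5 -133.6] slope [0.81 0.89]
scene [357.5 248.5] 193 z 27.5 mix [-195.3  -39.2] slope [-0.04 -0.01]
scene [272.1 262.8] 223 z 77.7 mix [ 36.9 -57.1] slope [ 0.   -0.03]
scene [280.2 280.6] 241 z 77.3 mix [37.3  0.5] slope [-0.02 -0.05]
scene [316.  288.7] 247 z 77.2 mix [-33.4  58.6] slope [-0.01 -0.02]
scene [288.9 301.5] 260 z 77.4 mix [39.8 64.4] slope [-0.01 -0.02]
top [308.9 185.4] 154 z 77.6 mix [35.2 -2.8] slope [-3.07 -0.1 ]
top [327.2 186.6] 160 z 78.2 mix [ 35.  -59.1] slope [ 0.02 -0.  ]
top [345.  260.7] 157 z 26.5 mix [-183.8 -128.3] slope [-0.02 -0.03]
top [316.5 263.2] 160 z 27.5 mix [-197.3  -40.7] slope [-0. -0.]
toolz [ 0.0153  0.0355 -0.9993]
mix [-36.3  54.2]
t 30.12 pos [595.7  39.4 162.5] tooly yaw -5.17 w 84.8 F [-0.   0.4 -0. ] | delta [ -96.3 -158.9    7.1] roll -0.5728440131413919
```

Call:
{"fn": "apply_moves", "kwargs": {"increments": [85,-15,-25,0,0,85,-22,-35,0,0,85,-22,-36,0,0,85,-18,-30,0,0,85,-10,-16,10,0,85,-4,-6,15,0,85,0,0,20,0,85,0,0,20,0,85,0,0,10,0,85,0,0,0,0]}}

```text
t: 31.38
eef_pos: [0.4283, -0.0374, 0.0713]
tool_rot: [-0.012, 0.738, 0.675, 0.01]
contact_force: [-0.8, -0.9, 0.7]
gripper_width: 0.996
```

```bash
python3 - <<'E'
from jars import *
gm(-196,-40.2,8)
jars()
E
```

```text
toolz [-0.0019  0.0314 -0.9995]
mix [-197.   -35.8]
t 31.38 pos [428.3 -37.4  71.3] tooly yaw -5.1 w 85.1 F [-0.8 -0.9  0.7] | delta [-6.3  1.3 63.2] roll -0.49934643649093857
top [287.7 183.2] 165 world [684.4  44.5] mix [51.7 66.3]
top [308.6 185.4] 166 world [676.1 -21.5] mix [48.8 -0.1]
top [327.2 186.6] 160 world [671.1 -80.5] mix [ 48.5 -59.3]
top [288.  206.5] 164 world [608.7  44.2] mix [-23.7  59.9]
top [345.  260.7] 157 world [ 433.8 -130.6] mix [-184.  -128.3]
scene [357.5 248.4] 192 world [429.9 -40.7] mix [-195.1  -39. ]
scene [272.  262.9] 225 world [ 649.6 -110.5] mix [ 29.5 -91. ]
scene [280.2 280.5] 237 world [654.5 -50.6] mix [ 29.6 -30.9]
scene [316.2 288.6] 245 world [585.5  16. ] mix [-44.5  30. ]
scene [288.9 301.5] 262 world [662.6  16.1] mix [32.4 36.3]
```

Call:
{"fn": "apply_moves", "kwargs": {"increments": [85,-7,0,12,0,85,0,0,15,0,85,0,0,15,0,85,0,0,12,0,85,0,0,6,0,85,0,0,3,0,40,0,0,0,0,40,0,0,0,0,40,0,0,0,0,40,0,0,0,0,40,0,0,0,0]}}

```text
t: 32.85
eef_pos: [0.4313, -0.0413, 0.0081]
tool_rot: [-0.01, 0.737, 0.675, 0.013]
contact_force: [0.8, 0.2, -0.6]
gripper_width: 0.521
```

```bash
python3 - <<'E'
from jars import *
gm(-35,0,155)
E
```

```text
toolz [ 0.0056  0.0332 -0.9994]
mix [-193.6  -39.5]
t 32.85 pos [431.3 -41.3   8.1] tooly yaw -5.04 w 44.5 F [ 0.8  0.2 -0.6] | delta [  45.6  158.7 -145. ] roll -0.440009732424798
```

Call:
{"fn": "apply_moves", "kwargs": {"increments": [40,0,0,-30,0,40,0,0,-40,0,40,0,0,-40,0,40,0,0,-30,0,40,7,25,0,0,40,10,35,0,0,40,10,40,0,0,40,9,32,0,0,40,5,18,0,0,40,3,8,0,0,40,0,0,0,0]}}

```text
t: 34.22
eef_pos: [0.5944, -0.0144, 0.1536]
tool_rot: [-0.012, 0.737, 0.675, 0.013]
contact_force: [-0.6, -0.4, -0.2]
gripper_width: 0.524
```

```bash
python3 - <<'E'
from jars import *
inhand(20)
gm(-35,0,70)
E
```

```text
inhand scene [305.4 248.1] 248 mix [-34.    1.9] rel tcp [-0.8  1.5]
toolz [ 0.003   0.0357 -0.9994]
mix [-33.9   0. ]
t 34.33 pos [593.7 -14.7 153.7] tooly yaw -5.05 w 44.6 F [-0.9 -0.2 -0.3] | delta [-3.  -1.1 83.6] roll -0.4464116520654926
```

Call:
{"fn": "apply_moves", "kwargs": {"increments": [40,-3,-2,15,0,40,0,0,20,0,40,0,0,20,0,40,0,0,14,0,40,0,0,6,0,40,0,0,0,0,40,0,0,0,0]}}

```text
t: 35.2
eef_pos: [0.5875, -0.0167, 0.0743]
tool_rot: [-0.013, 0.738, 0.674, 0.012]
contact_force: [0.0, 0.6, -0.1]
gripper_width: 0.521
```

```bash
python3 - <<'E'
from jars import *
inhand(20)
gm(-35,0,58)
E
```

```text
inhand scene [308.8 265.3] 222 mix [-40.3  -0.9] rel tcp [-0.4  1.5]
toolz [ 0.0011  0.0362 -0.9993]
mix [-39.9  -2.3]
t 35.3 pos [587.6 -16.6  74.4] tooly yaw -5.19 w 44.5 F [ 0.4 -0.5 -0. ] | delta [ 1.8  4.9 16.5] roll -0.5882988832139517
```

Call:
{"fn": "apply_moves", "kwargs": {"increments": [40,1,4,5,0,40,0,0,6,0,40,0,0,4,0,40,0,0,2,0]}}

```text
t: 35.8
eef_pos: [0.5927, -0.0149, 0.0577]
tool_rot: [-0.013, 0.738, 0.674, 0.013]
contact_force: [-6.7, 0.8, 21.5]
gripper_width: 0.523
```

```bash
python3 - <<'E'
from jars import *
inhand(20)
gm(-35,0,58)
E
```

```text
inhand scene [307.5 270.3] 219 mix [-35.4   1.1] rel tcp [-0.5  1.3]
toolz [ 0.0027  0.0371 -0.9993]
mix [-34.8  -0.3]
t 35.9 pos [592.7 -15.   57.8] tooly yaw -5.18 w 44.6 F [-1.8  1.2  5.8] | delta [ 0.3 -0.2 -0.2] roll -0.5759878249048853
```

Call:
{"fn": "apply_moves", "kwargs": {"increments": [54,0,0,0,0,54,0,0,0,0,54,0,0,-8,0,54,0,0,-25,0,70,0,0,-30,0,85,0,0,-30,0,85,0,0,-10,0,85,0,0,0,0]}}

```text
t: 36.9
eef_pos: [0.5922, -0.0193, 0.1645]
tool_rot: [-0.013, 0.738, 0.674, 0.013]
contact_force: [0.0, 1.3, -0.1]
gripper_width: 0.999
```

```bash
python3 - <<'E'
from jars import *
lidz()
gm(-183,-127.8,150)
E
```

```text
scene [339.7 226.9] 169 z 26.9 mix [-183.2 -126.5] slope [0.31 0.55]
scene [272.1 262.8] 221 z 77.3 mix [ 36.9 -57.4] slope [ 0.   -0.03]
scene [306.9 270.2] 230 z 77.4 mix [-34.   -0.1] slope [-0.   -0.02]
scene [280.2 280.5] 239 z 77.6 mix [37.3  0.4] slope [-0.02 -0.02]
scene [316.1 288.7] 247 z 77.4 mix [-33.5  58.8] slope [-0.02 -0.04]
scene [288.9 301.5] 260 z 77.6 mix [39.8 64.6] slope [ 0.   -0.02]
top [329.3 187.6] 98 z 77.5 mix [ 32.4 -65.7] slope [-3.67 -1.32]
top [345.  260.7] 156 z 27.7 mix [-183.8 -128.4] slope [-0.02 -0.02]
toolz [ 6.000e-04  3.650e-02 -9.993e-01]
mix [-35.7  -4.6]
t 37.0 pos [591.6 -19.2 163.4] tooly yaw -5.21 w 85.0 F [ 0.1 -0.2 -0.2] | delta [-125.2 -146.     9.3] roll -0.6078942255127515
```

Call:
{"fn": "apply_moves", "kwargs": {"increments": [85,-20,-24,0,0,85,-28,-32,0,0,85,-28,-32,0,0,85,-24,-28,0,0,85,-13,-16,10,0,85,-6,-7,15,0,85,0,0,20,0,85,0,0,20,0,85,0,0,10,0,85,0,0,0,0]}}

```text
t: 38.25
eef_pos: [0.4299, -0.1239, 0.0734]
tool_rot: [-0.019, 0.738, 0.674, 0.006]
contact_force: [0.2, 0.4, 0.1]
gripper_width: 1.0
```

```bash
python3 - <<'E'
from jars import *
gm(-183,-127.8,8)
jars()
E
```

```text
toolz [-0.0167  0.0353 -0.9992]
mix [-188.4 -122. ]
t 38.25 pos [ 429.9 -123.9   73.4] tooly yaw -5.15 w 85.4 F [0.2 0.4 0.1] | delta [-8.   6.7 65.1] roll -0.546292236023902
top [287.7 183.2] 165 world [684.4  44.5] mix [51.7 66.3]
top [308.6 185.4] 166 world [676.1 -21.5] mix [48.8 -0.1]
top [327.3 186.6] 161 world [671.1 -80.6] mix [ 48.6 -59.4]
top [288.  206.5] 164 world [608.6  44.2] mix [-23.7  59.9]
top [307.  207.8] 165 world [603.4 -15.5] mix [-24.1   0. ]
scene [339.4 226.7] 179 world [ 435.6 -129. ] mix [-182.3 -126.6]
scene [272.  262.8] 223 world [ 649.4 -110.9] mix [ 29.4 -91.3]
scene [306.9 270.3] 229 world [580.3 -45. ] mix [-44.8 -31.2]
scene [280.2 280.4] 240 world [654.3 -50.8] mix [ 29.5 -31. ]
scene [316.  288.6] 247 world [585.9  15.9] mix [-44.2  30. ]
scene [288.9 301.5] 261 world [662.7  16. ] mix [32.4 36.2]
```

Call:
{"fn": "apply_moves", "kwargs": {"increments": [85,-4,3,5,0,85,-4,2,12,0,85,0,0,15,0,85,0,0,14,0,85,0,0,10,0,85,0,0,6,0,85,0,0,3,0,40,0,0,0,0,40,0,0,0,0,40,0,0,0,0,40,0,0,0,0,40,0,0,0,0]}}

```text
t: 39.85
eef_pos: [0.4358, -0.1306, 0.0059]
tool_rot: [-0.017, 0.738, 0.675, 0.008]
contact_force: [0.8, 0.9, -0.7]
gripper_width: 0.521
```

```bash
python3 - <<'E'
from jars import *
gm(-35,-58,155)
E
```

```text
toolz [-0.0114  0.0354 -0.9993]
mix [-182.  -128.2]
t 39.85 pos [ 435.8 -130.6    5.9] tooly yaw -5.12 w 44.5 F [ 0.8  0.9 -0.7] | delta [  76.7  144.1 -148.7] roll -0.5203403363802863
```

Call:
{"fn": "apply_moves", "kwargs": {"increments": [40,0,0,-30,0,40,0,0,-40,0,40,0,0,-40,0,40,0,0,-30,0,40,12,24,0,0,40,17,32,0,0,40,17,32,0,0,40,16,28,0,0,40,9,16,0,0,40,4,8,0,0,40,0,0,0,0]}}

```text
t: 41.22
eef_pos: [0.5862, -0.0713, 0.1501]
tool_rot: [-0.018, 0.738, 0.674, 0.008]
contact_force: [-0.8, -0.7, -0.7]
gripper_width: 0.521
```

```bash
python3 - <<'E'
from jars import *
inhand(22)
gm(-35,-58,70)
E
```

```text
inhand scene [297.3 230.6] 240 mix [-37.  -55.2] rel tcp [-0.1  1.7]
toolz [-0.0135  0.0374 -0.9992]
mix [-37.6 -57.6]
t 41.33 pos [585.4 -71.8 150.1] tooly yaw -5.23 w 44.4 F [-0.9 -0.3 -0.5] | delta [-3.3  4.  80. ] roll -0.6320053545145186
```

Call:
{"fn": "apply_moves", "kwargs": {"increments": [40,-2,3,15,0,40,-1,3,20,0,40,0,0,20,0,40,0,0,12,0,40,0,0,6,0,40,0,0,0,0,40,0,0,0,0]}}

```text
t: 42.2
eef_pos: [0.5879, -0.0745, 0.0708]
tool_rot: [-0.019, 0.74, 0.673, 0.007]
contact_force: [0.0, 0.2, 0.3]
gripper_width: 0.528
```

```bash
python3 - <<'E'
from jars import *
inhand(22)
gm(-35,-58,56)
E
```

```text
inhand scene [297.9 249.3] 215 mix [-34.6 -58.2] rel tcp [0.3 1.8]
toolz [-0.0159  0.0374 -0.9992]
mix [-34.8 -60. ]
t 42.3 pos [588.  -74.5  71. ] tooly yaw -5.41 w 44.6 F [-0.3  0.7 -0.8] | delta [ 1.5  0.1 15. ] roll -0.8087905058014115
```

Call:
{"fn": "apply_moves", "kwargs": {"increments": [40,1,0,5,0,40,0,0,5,0,40,0,0,4,0,40,0,0,2,0]}}

```text
t: 42.8
eef_pos: [0.5888, -0.0727, 0.0562]
tool_rot: [-0.019, 0.74, 0.673, 0.008]
contact_force: [-9.3, 1.7, 26.5]
gripper_width: 0.528
```

```bash
python3 - <<'E'
from jars import *
inhand(22)
gm(-35,-58,56)
E
```

```text
inhand scene [298.2 253.3] 214 mix [-33.9 -56.4] rel tcp [0.2 1.7]
toolz [-0.0135  0.0387 -0.9992]
mix [-34.2 -58.1]
t 42.9 pos [588.8 -72.6  56.4] tooly yaw -5.41 w 44.8 F [-5.6  0.3 13.4] | delta [ 0.1 -0.8  0.4] roll -0.8043710699157174
```

Call:
{"fn": "apply_moves", "kwargs": {"increments": [54,0,0,0,0,54,0,0,0,0,54,0,0,-8,0,54,0,0,-25,0,70,0,0,-30,0,85,0,0,-30,0,85,0,0,-10,0,85,0,-40,0,0,85,0,-40,0,0,85,0,0,0,0]}}

```text
t: 44.15
eef_pos: [0.5079, -0.0692, 0.1633]
tool_rot: [-0.019, 0.74, 0.673, 0.007]
contact_force: [0.7, -0.3, -1.2]
gripper_width: 0.994
```

```bash
python3 - <<'E'
from jars import *
lidz()
gm(-183,-127.8,150)
a,d=read_camera("scene"); cv2.imwrite("pics/s3.png",cv2.resize(a[150:400,215:475],None,fx=2.4,fy=2.4))
# fin location
for n in("scene","top"):
    im,d=read_camera(n); C=cloud(n,d); hs=cv2.cvtColor(im,cv2.COLOR_BGR2HSV); m=(cv2.inRange(hs,(105,120,40),(125,255,255))>0)&(d>0)
    q=(C[...,:2]-p[:2])@R*1e3; k=m&(abs(q[...,0])<80)&(abs(q[...,1]+230)<130)
    print(n,k.sum(),np.round(np.percentile(q[k],[2,10,50,90,98],axis=0),1).tolist(),np.round(np.percentile(C[k][:,2],[2,50,98]),3))
E
```

```text
scene [298.  253.6] 220 z 76.9 mix [-33.3 -56.8] slope [-0.02 -0.04]
scene [272.  262.7] 223 z 77.1 mix [ 36.9 -57.8] slope [-0.02 -0.04]
scene [306.7 270.3] 229 z 77.5 mix [-33.7   0. ] slope [-0.01 -0.02]
scene [280.3 280.6] 242 z 77.2 mix [37.2  0.6] slope [-0.02 -0.06]
scene [316.1 288.6] 248 z 77.2 mix [-33.6  58.4] slope [-0.03 -0.04]
scene [288.9 301.5] 261 z 77.4 mix [39.8 64.5] slope [-0. -0.]
top [287.7 183.2] 165 z 78.5 mix [38.  62.9] slope [ 0.01 -0.01]
top [308.2 185.2] 156 z 78.1 mix [35.8 -0.5] slope [ 0.03 -0.04]
top [288.  206.5] 163 z 76.8 mix [-34.9  56.7] slope [-0.03 -0.01]
top [304.5 207. ] 90 z 77.3 mix [-33.3   6.5] slope [-0.06 -0.07]
toolz [-0.0122  0.0369 -0.9992]
mix [-111.9  -60.8]
t 44.25 pos [511.1 -69.1 163.8] tooly yaw -5.35 w 84.9 F [-0.3 -0.3  0.1] | delta [-68.4 -70.   12.5] roll -0.750299344863123
scene 263 [[-33.2, -255.9], [-27.7, -253.1], [-0.1, -248.0], [26.7, -244.9], [32.0, -244.1]] [0.097 0.117 0.13 ]
top 103 [[-35.8, -256.5], [-31.3, -254.8], [0.3, -249.8], [25.2, -246.7], [32.1, -246.1]] [0.1   0.125 0.133]
```

View pics/s3.png

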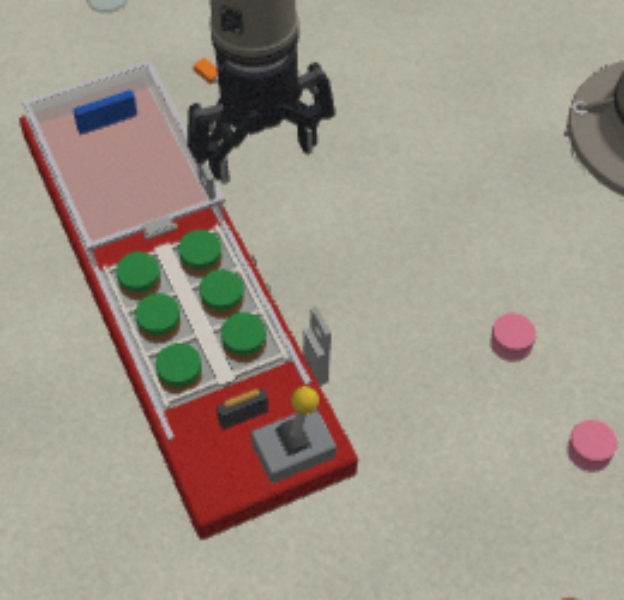

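Call:
{"fn": "apply_moves", "kwargs": {"increments": [0,-25,12,0,0,0,-35,18,0,0,0,-40,20,0,0,0,-40,20,0,0,0,-36,18,0,0,0,-24,12,0,0,0,-12,6,0,0,0,-4,2,0,0,0,0,0,0,0,0,0,0,0,0]}}

```text
t: 45.65
eef_pos: [0.6088, -0.2984, 0.1503]
tool_rot: [-0.018, 0.736, 0.676, 0.007]
contact_force: [0.5, -0.4, -0.0]
gripper_width: -0.001
```

```bash
python3 - <<'E'
from jars import *
gm(0,-283,104)
E
```

```text
toolz [-0.0145  0.0355 -0.9993]
mix [   3.9 -281.5]
t 45.65 pos [ 608.8 -298.4  150.3] tooly yaw -4.82 w -0.1 F [ 0.5 -0.4 -0. ] | delta [-3.1 -3.1 46.3] roll -0.22322044849465783
```

Call:
{"fn": "apply_moves", "kwargs": {"increments": [0,-4,-3,15,0,0,0,0,15,0,0,0,0,10,0,0,0,0,5,0,0,0,0,0,0]}}

```text
t: 46.28
eef_pos: [0.604, -0.298, 0.1012]
tool_rot: [-0.019, 0.735, 0.677, 0.007]
contact_force: [-0.2, -0.8, 0.3]
gripper_width: -0.003
```

```bash
python3 - <<'E'
from jars import *
gm(0,-267,104)
E
```

```text
toolz [-0.0161  0.0375 -0.9992]
mix [  -0.9 -281.5]
t 46.27 pos [ 604.  -298.   101.2] tooly yaw -4.7 w -0.3 F [-0.2 -0.8  0.3] | delta [14.6  0.8 -2.3] roll -0.09391300198740282
```

Call:
{"fn": "apply_moves", "kwargs": {"increments": [0,8,0,-2,0,0,10,0,0,0,0,15,0,0,0,0,20,0,0,0,0,20,0,0,0,0,20,0,0,0,0,20,0,0,0,0,20,0,0,0]}}

```text
t: 47.28
eef_pos: [0.6157, -0.1581, 0.1091]
tool_rot: [-0.018, 0.736, 0.677, 0.006]
contact_force: [-0.3, -2.4, -1.6]
gripper_width: -0.002
```

```bash
python3 - <<'E'
from jars import *
gm(0,-40,108)
E
```

```text
toolz [-0.0149  0.0349 -0.9993]
mix [  -0.5 -141.1]
t 47.27 pos [ 615.7 -158.1  109.1] tooly yaw -4.73 w -0.2 F [-0.3 -2.4 -1.6] | delta [101.    0.3   4.5] roll -0.1284241701929716
```

Call:
{"fn": "apply_moves", "kwargs": {"increments": [0,20,0,1,0,0,20,0,1,0,0,20,0,1,0,0,12,0,1,0,0,8,0,1,0]}}

```text
t: 47.9
eef_pos: [0.6231, -0.0737, 0.1081]
tool_rot: [-0.016, 0.735, 0.677, 0.006]
contact_force: [-3.5, -10.5, 4.7]
gripper_width: 0.002
```

```bash
python3 - <<'E'
from jars import *
gm(0,-40,108)
E
```

```text
toolz [-0.0133  0.0322 -0.9994]
mix [  0.2 -56.4]
t 47.9 pos [623.1 -73.7 108.1] tooly yaw -4.67 w 0.2 F [ -3.5 -10.5   4.7] | delta [16.4 -0.2  0.6] roll -0.07300432724261441
```

Call:
{"fn": "apply_moves", "kwargs": {"increments": [0,6,0,0,0,0,6,0,0,0]}}

```text
t: 48.15
eef_pos: [0.6238, -0.0644, 0.1083]
tool_rot: [-0.015, 0.736, 0.676, 0.005]
contact_force: [-1.0, -11.4, -0.7]
gripper_width: -0.0
```

```bash
python3 - <<'E'
from jars import *
gm(0,-40,108)
E
```

```text
toolz [-0.0132  0.0281 -0.9995]
mix [  0.1 -47. ]
t 48.15 pos [623.8 -64.4 108.3] tooly yaw -4.84 w -0.0 F [ -1.  -11.4  -0.7] | delta [ 7.  -0.1  0.5] roll -0.23367014798303387
```

Call:
{"fn": "apply_moves", "kwargs": {"increments": [0,5,0,0,0,0,5,0,0,0]}}

```text
t: 48.4
eef_pos: [0.6237, -0.0645, 0.1085]
tool_rot: [-0.01, 0.739, 0.674, 0.001]
contact_force: [0.2, -12.2, -2.7]
gripper_width: -0.002
```

```bash
python3 - <<'E'
from jars import *
gm(0,-40,108)
E
```

```text
toolz [-0.0122  0.0152 -0.9998]
mix [ -0.  -47.1]
t 48.4 pos [623.7 -64.5 108.5] tooly yaw -5.24 w -0.2 F [  0.2 -12.2  -2.7] | delta [ 7.1 -0.   0.6] roll -0.6411633245429158
```

```bash
cat >> jars.py <<'E'
def fin():
    for n in("scene","top"):
        im,d=read_camera(n); C=cloud(n,d); hs=cv2.cvtColor(im,cv2.COLOR_BGR2HSV); m=(cv2.inRange(hs,(105,120,40),(125,255,255))>0)&(d>0)
        q=(C[...,:2]-p[:2])@R*1e3; k=m&(abs(q[...,0])<80)&(C[...,2]<.2)
        if k.sum(): print(n,k.sum(),np.round(np.percentile(q[k],[2,10,50,90,98],axis=0),1).tolist(),np.round(np.percentile(C[k][:,2],[2,50,98]),3))
E
python3 - <<'E'
from jars import *
fin()
a,d=read_camera("scene"); cv2.imwrite("pics/s4.png",cv2.resize(a[150:400,215:475],None,fx=2.4,fy=2.4))
E
```

```text
scene 452 [[-69.8, -1130.7], [-40.5, -1117.4], [-7.9, -28.1], [23.7, -23.3], [31.8, -21.8]] [0.08  0.109 0.13 ]
```

View pics/s4.png

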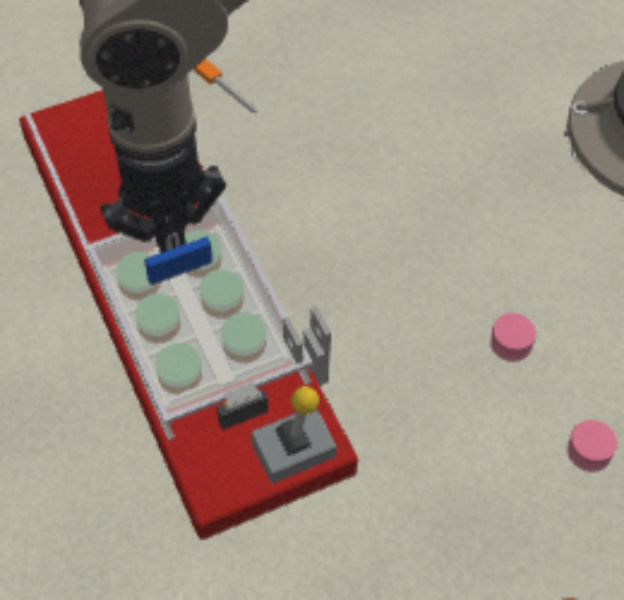

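Call:
{"fn": "apply_moves", "kwargs": {"increments": [0,10,0,0,0,0,12,0,0,0]}}

```text
t: 48.8
eef_pos: [0.6236, -0.0644, 0.1088]
tool_rot: [0.001, 0.744, 0.668, -0.008]
contact_force: [0.2, -28.5, -5.1]
gripper_width: 0.004
```

```bash
python3 - <<'E'
from jars import *
gm(0,-40,108)
fin()
E
```

```text
toolz [-0.0106 -0.011  -0.9999]
mix [ -0.1 -47.1]
t 48.8 pos [623.6 -64.4 108.8] tooly yaw -6.13 w 0.3 F [  0.2 -28.5  -5.1] | delta [ 7.1 -0.   0.7] roll -1.5266857070838995
scene 454 [[-70.2, -1128.6], [-40.2, -1115.3], [-8.2, -27.9], [23.6, -23.4], [32.1, -22.0]] [0.08  0.108 0.13 ]
```

Call:
{"fn": "apply_moves", "kwargs": {"increments": [0,-4,0,0,0,0,-10,0,0,0,0,-10,0,0,0,0,0,0,-20,0,0,0,0,-30,0,0,-20,-30,-20,0,0,-20,-40,0,0,0,-20,-40,0,0,0,0,0,0,0]}}

```text
t: 50.02
eef_pos: [0.5065, -0.1341, 0.1893]
tool_rot: [0.001, 0.742, 0.67, -0.003]
contact_force: [1.0, -0.0, 0.2]
gripper_width: -0.001
```

```bash
python3 - <<'E'
from jars import *
gm(0,-40,108)
fin()
for n in("scene","top"):
    im,d=read_camera(n); C=cloud(n,d); q=(C[...,:2]-p[:2])@R*1e3
    for nm,xc in(("lug",-66),("bracket",-96)):
        k=(d>0)&(abs(q[...,0]-xc)<9)&(abs(q[...,1]-105)<35)&(C[...,2]>.098)&(C[...,2]<.14)
        print(n,nm,k.sum(),np.round(np.percentile(q[k],[3,50,97],axis=0),1).tolist(),np.round(np.percentile(C[k][:,2],[3,97]),3))
    cv2.imwrite(f"pics/g_{n}.png",im)
im=cv2.imread("pics/g_scene.png"); a=cv2.resize(im[250:350,260:380],None,fx=5,fy=5,interpolation=2)
for x,c in((-96,(255,0,255)),(-66,(0,255,255))):
    for t in np.linspace(0,6.28,30):
        w=m2w(x/1e3-.003,.105+.007*np.cos(t)); u=proj("scene",[*w,.11+.007*np.sin(t)]); cv2.circle(a,(int((u[0]-260+.5)*5),int((u[1]-250+.5)*5)),1,c,-1)
cv2.imwrite("pics/g_c.png",a)
E
```

```text
toolz [-0.0032 -0.005  -1.    ]
mix [-111.3 -125.9]
t 50.02 pos [ 506.5 -134.1  189.3] tooly yaw -5.89 w -0.1 F [ 1.  -0.   0.2] | delta [ 88.8 109.5  80.6] roll -1.2858236213425158
scene 448 [[-70.4, -1129.6], [-41.3, -1114.8], [-8.4, -27.6], [23.6, -23.3], [32.4, -22.2]] [0.081 0.107 0.13 ]
top 81 [[-36.6, -33.6], [-33.1, -32.4], [-4.4, -28.5], [24.1, -24.8], [30.6, -23.4]] [0.098 0.127 0.135]
scene lug 88 [[-69.7, 90.4], [-65.3, 107.9], [-62.9, 122.8]] [0.099 0.13 ]
scene bracket 93 [[-99.3, 89.3], [-94.7, 108.5], [-92.8, 123.1]] [0.1  0.13]
top lug 51 [[-72.4, 85.0], [-67.2, 103.6], [-62.4, 121.0]] [0.098 0.134]
top bracket 48 [[-99.8, 89.0], [-97.8, 103.0], [-92.8, 121.5]] [0.098 0.132]
```

View pics/g_c.png

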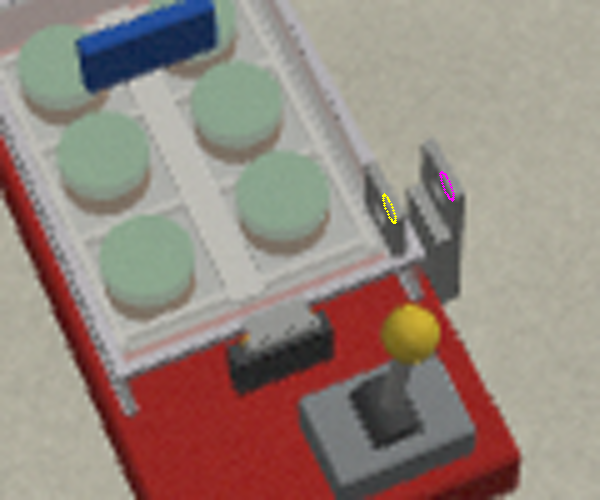

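The guard is shut: the fin stayed put after I backed off, and the lug lines up with the bracket at y≈105. Next is the pin.

```bash
cat >> jars.py <<'E'
def pin(lab="p"):
    for n in("scene","top"):
        im,d=read_camera(n); hs=cv2.cvtColor(im,cv2.COLOR_BGR2HSV); m=cv2.inRange(hs,(5,150,120),(18,255,255))
        k,l,st,ce=cv2.connectedComponentsWithStats(m)
        for i in range(1,k):
            if st[i,4]<15: continue
            w=ray_z(n,*ce[i],.012)
            if abs(w[1]+.35)>.15 or abs(w[0]-.45)>.15: continue
            v,u=np.nonzero(l==i); Q=np.array([ray_z(n,a,b,.012)[:2] for a,b in zip(u,v)]).astype(np.float32)
            r=cv2.minAreaRect(Q*1e3); print(n,np.round(ce[i],1),st[i,4],"handle w",np.round(w*1e3,1),"mix",np.round(w2m(*w[:2])*1e3,1),"rect",r)
            c=ce[i].astype(int); s=im[c[1]-25:c[1]+25,c[0]-35:c[0]+35]; cv2.imwrite(f"pics/{lab}_{n}.png",cv2.resize(s,None,fx=10,fy=10,interpolation=2)); print("crop origin",c[0]-35,c[1]-25)
E
python3 - <<'E'
from jars import *
pin()
E
```

```text
scene [300.5 179.6] 17 handle w [ 442.3 -354.    12. ] mix [-157.6 -350.3] rect ((443.2624816894531, -355.2835388183594), (6.917211532592773, 27.79110336303711), 19.246295928955078)
crop origin 265 154
top [417.4 258.8] 64 handle w [ 437.9 -357.3   12. ] mix [-161.7 -353.9] rect ((437.6583557128906, -357.1366882324219), (18.862918853759766, 32.02150344848633), 14.978367805480957)
crop origin 382 233
```

View pics/p_scene.png

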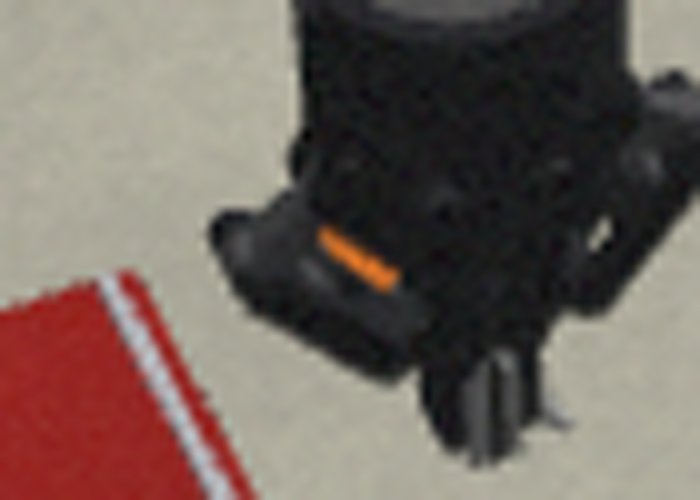

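View pics/p_top.png

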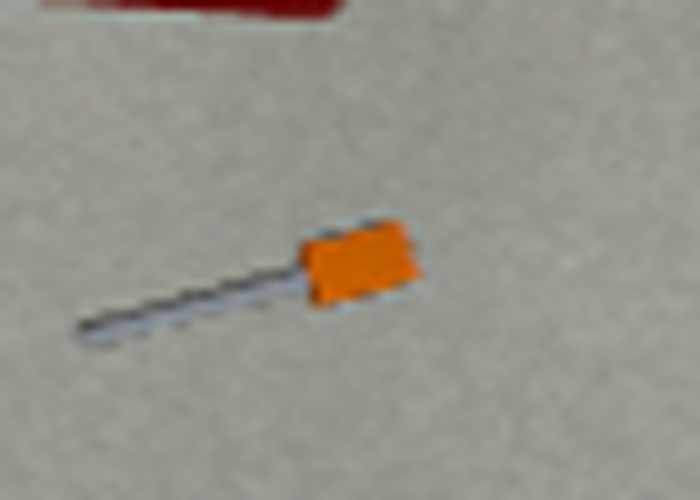

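```bash
python3 - <<'E'
from jars import *
t=ray_z("top",389.7,265.8,.008); h=np.array([.4379,-.3573]); print("tip",t)
v=t[:2]-h; print(np.hypot(*v),np.degrees(np.arctan2(v[1],v[0])))
im=cv2.imread("pics/scene0.png")
hs=cv2.cvtColor(im,cv2.COLOR_BGR2HSV); m=cv2.inRange(hs,(5,150,120),(18,255,255)); m[:160]=0;m[200:]=0;m[:,:280]=0;m[:,330:]=0
k,l,st,ce=cv2.connectedComponentsWithStats(m); i=1+np.argmax(st[1:,4]); print(ce[i],st[i],ray_z("scene",*ce[i],.012))
cv2.imwrite("pics/p0s.png",cv2.resize(im[165:205,285:335],None,fx=12,fy=12,interpolation=2))
# rod points by line fit: dark/gray-blue in top
im=cv2.imread("pics/top0.png")
E
```

```text
tip [ 0.41799806 -0.27068858  0.008     ]
0.0888685831973976 102.94102301017101
[301.03846154 178.28846154] [296 174  11   9  52] [ 0.43826572 -0.35813251  0.012     ]
```

View pics/p0s.png

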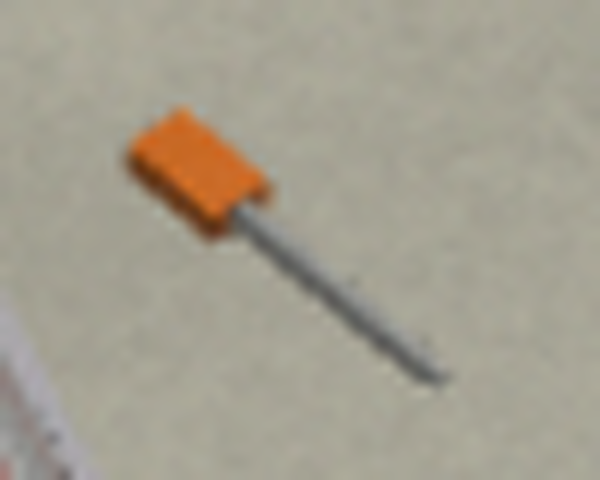

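Call:
{"fn": "apply_moves", "kwargs": {"increments": [50,-25,-5,0,0,50,-35,-7,0,0,50,-40,-8,0,0,50,-40,-8,0,0,50,-36,-7,0,0,50,-26,-5,0,0,50,-12,-2,0,0,50,-5,-1,0,-6,50,0,0,10,-7,50,0,0,20,-6,50,0,0,10,0,50,0,0,0,0], "squeeze": 60}}

```text
t: 51.82
eef_pos: [0.4542, -0.3478, 0.1466]
tool_rot: [-0.0, 0.611, 0.792, -0.006]
contact_force: [0.3, -0.6, -0.9]
gripper_width: 0.585
```

```bash
python3 - <<'E'
from jars import *
print(ray_z("scene",322.1-.5,196.7-.5,.005))
go(.438,-.3577,.06,13.5)
pin("q")
print(get_obs()["q"])
E
```

```text
[ 0.41570985 -0.2699812   0.005     ]
toolz [-0.0073 -0.0088 -0.9999]
mix [-146.2 -343.2]
t 51.83 pos [ 454.2 -347.8  146.6] tooly yaw 14.71 w 50.0 F [ 0.3 -0.6 -0.9] | delta [ -4.9 -17.4  86.8] roll 1.2094931934810518
scene [301.  178.3] 52 handle w [ 438.3 -358.1   12. ] mix [-161.3 -354.7] rect ((438.2125549316406, -357.1584777832031), (18.603500366210938, 35.247337341308594), 12.951765060424805)
crop origin 266 153
[ 0.07276085  0.46222925  0.60953866  1.9157695  -0.32712454  0.86414133
  1.10520186]
```

Call:
{"fn": "apply_moves", "kwargs": {"increments": [50,-5,-10,20,1,50,0,-7,25,0,50,0,0,25,0,50,0,0,15,0,50,0,0,5,0,50,0,0,0,0]}}

```text
t: 52.68
eef_pos: [0.443, -0.3604, 0.0596]
tool_rot: [0.005, 0.619, 0.786, -0.005]
contact_force: [-0.2, -0.0, 0.8]
gripper_width: 0.587
```

```bash
python3 - <<'E'
from jars import *
go(.4381,-.3577,.003,13.7)
E
```

```text
toolz [ 0.0015 -0.0143 -0.9999]
mix [-156.4 -356.6]
t 52.67 pos [ 443.  -360.4   59.6] tooly yaw 13.57 w 50.1 F [-0.2 -0.   0.8] | delta [ 4.5 -4.  56.5] roll -0.13146895154278582
```

Call:
{"fn": "apply_moves", "kwargs": {"increments": [50,4,-4,10,0,50,0,0,12,0,50,0,0,12,0,50,0,0,8,0,50,0,0,4,0,50,0,0,0,0]}}

```text
t: 53.42
eef_pos: [0.4387, -0.3583, 0.0113]
tool_rot: [0.006, 0.619, 0.786, -0.005]
contact_force: [-0.0, 0.0, 0.3]
gripper_width: 0.584
```

```bash
python3 - <<'E'
from jars import *
go(.4381,-.3577,.003,13.7)
E
```

```text
toolz [ 0.003  -0.015  -0.9999]
mix [-160.8 -354.8]
t 53.42 pos [ 438.7 -358.3   11.3] tooly yaw 13.57 w 49.9 F [-0.   0.   0.3] | delta [ 0.8 -0.4  8.3] roll -0.12877675153768564
```

Call:
{"fn": "apply_moves", "kwargs": {"increments": [50,1,-1,5,0,50,0,0,3,0,50,0,0,1,0,10,0,0,0,0,10,0,0,0,0,10,0,0,0,0,10,0,0,0,0,10,0,0,0,0,10,0,0,0,0]}}

```text
t: 54.55
eef_pos: [0.438, -0.358, 0.0026]
tool_rot: [0.007, 0.619, 0.786, -0.005]
contact_force: [0.7, 0.4, 0.1]
gripper_width: 0.211
```

```bash
python3 - <<'E'
from jars import *
go(.4381,-.3577,.003,13.7)
E
```

```text
toolz [ 0.0044 -0.0157 -0.9999]
mix [-161.6 -354.7]
t 54.55 pos [ 438.  -358.     2.6] tooly yaw 13.57 w 18.0 F [0.7 0.4 0.1] | delta [ 0.3  0.2 -0.4] roll -0.12961803379275239
```

Call:
{"fn": "apply_moves", "kwargs": {"increments": [10,0,0,-10,0,10,0,0,-20,0,10,0,0,-30,0,10,0,0,-30,0,10,0,0,-30,0,10,0,0,-20,0,10,0,0,0,7,10,0,0,0,9,10,0,0,0,9,10,0,0,0,9,10,0,0,0,9,10,0,0,0,9]}}

```text
t: 56.05
eef_pos: [0.438, -0.3572, 0.1631]
tool_rot: [0.012, 0.907, 0.42, 0.005]
contact_force: [0.6, -0.2, -1.3]
gripper_width: 0.216
```

Call:
{"fn": "apply_moves", "kwargs": {"increments": [10,0,0,0,9,10,0,0,0,9,10,0,0,0,9,10,0,0,0,9,10,0,0,0,6,10,0,0,0,3,10,0,0,0,0,10,0,0,0,0]}}

```text
t: 57.05
eef_pos: [0.439, -0.3557, 0.173]
tool_rot: [0.008, 0.999, 0.028, 0.015]
contact_force: [0.5, 0.3, -1.1]
gripper_width: 0.209
```

```bash
python3 - <<'E'
from jars import *
w=m2w(-.215,.105); go(*w,.107,-94.6)
print(get_obs()["q"])
E
```

```text
toolz [ 0.0302 -0.0145 -0.9994]
mix [-160.7 -352.2]
t 57.05 pos [ 439.  -355.7  173. ] tooly yaw -86.84 w 17.9 F [ 0.5  0.3 -1.1] | delta [   6.3 -461.4   58.8] roll 7.7643791521420695
[-0.22199663  0.58322663  1.10713243  1.95257391 -0.65202205  0.97613816
 -0.32017476]
```

Call:
{"fn": "apply_moves", "kwargs": {"increments": [10,0,-25,0,4,10,0,-40,0,4,10,0,-50,0,0,10,0,-50,0,0,10,0,-50,0,0,10,0,-50,0,0,10,0,-50,0,0,10,0,-40,0,0,10,-5,-30,0,0,10,-10,-15,0,0,10,-10,0,0,0,10,0,0,0,0]}}

```text
t: 58.55
eef_pos: [0.4428, 0.0572, 0.1712]
tool_rot: [0.004, 0.999, -0.039, 0.018]
contact_force: [0.8, -0.1, -0.4]
gripper_width: 0.212
```

```bash
python3 - <<'E'
from jars import *
w=m2w(-.215,.105); go(*w,.107,-94.6)
a,d=read_camera("scene"); cv2.imwrite("pics/s5.png",a[150:400,215:475].repeat(2,0).repeat(2,1))
E
```

```text
toolz [ 0.0361 -0.0089 -0.9993]
mix [-190.    59.6]
t 58.55 pos [442.8  57.2 171.2] tooly yaw -94.51 w 18.1 F [ 0.8 -0.1 -0.4] | delta [-27.2 -45.8  62.9] roll 0.08752788122646393
```

View pics/s5.png

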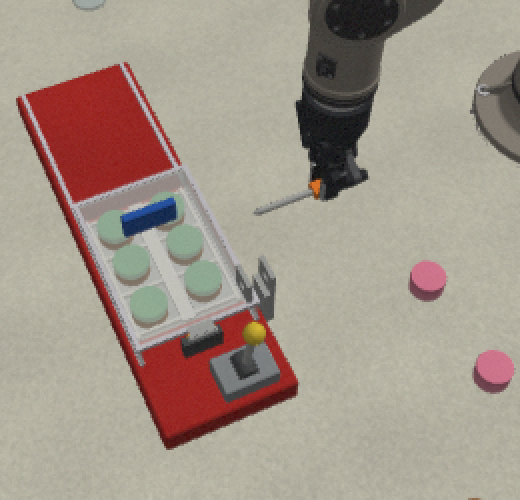

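Call:
{"fn": "apply_moves", "kwargs": {"increments": [10,-8,-15,0,0,10,-8,-15,5,0,10,-5,-10,10,0,10,0,-3,15,0,10,0,0,15,0,10,0,0,8,0,10,0,0,4,0,10,0,0,0,0,10,0,0,0,0]}}

```text
t: 59.72
eef_pos: [0.4287, 0.1007, 0.1102]
tool_rot: [0.004, 0.999, -0.042, 0.019]
contact_force: [0.5, -0.6, -0.1]
gripper_width: 0.211
```

```bash
cat >> jars.py <<'E'
def pinhand(lab):
    o=get_obs(); print("TCP mix",np.round(w2m(*o["eef_pos"][:2])*1e3,1),"z",round(o["eef_pos"][2]*1e3,1))
    for n in("scene","top"):
        im,d=read_camera(n); C=cloud(n,d); q=(C[...,:2]-p[:2])@R*1e3; z=C[...,2]*1e3
        k=(d>0)&(q[...,0]>-185)&(q[...,0]<-105)&(abs(q[...,1]-105)<20)&(z>85)&(z<130)
        if k.sum()>5:
            A=q[k]; Z=z[k]
            for lo in range(-190,-100,15):
                s=(A[:,0]>=lo)&(A[:,0]<lo+15)
                if s.sum()>2: print(n,"x",lo,"n",s.sum(),"y",np.round(np.median(A[s,1]),1),"z",np.round(np.median(Z[s]),1),"tipmax",np.round(A[:,0].max(),1))
        c=proj(n,[*m2w(-.13,.105),.11]).astype(int); cv2.imwrite(f"pics/{lab}_{n}.png",cv2.resize(im[c[1]-30:c[1]+30,c[0]-40:c[0]+40],None,fx=9,fy=9,interpolation=2)); print("crop",n,c-[40,30])
E
python3 - <<'E'
from jars import *
w=m2w(-.215,.105); go(*w,.107,-94.6)
pinhand("ph1")
E
```

```text
toolz [ 0.0385 -0.0101 -0.9992]
mix [-207.6  101.8]
t 59.73 pos [428.7 100.7 110.2] tooly yaw -94.78 w 18.0 F [ 0.5 -0.6 -0.1] | delta [-7.5 -3.2  2.9] roll -0.1772234833310904
TCP mix [-207.6  101.8] z 110.2
scene x -190 n 14 y 104.3 z 116.9 tipmax -118.2
scene x -175 n 20 y 103.7 z 117.0 tipmax -118.2
scene x -160 n 20 y 105.0 z 118.8 tipmax -118.2
scene x -145 n 20 y 104.4 z 118.3 tipmax -118.2
scene x -130 n 17 y 103.5 z 117.2 tipmax -118.2
crop scene [320 252]
top x -130 n 7 y 102.3 z 117.5 tipmax -118.1
crop top [229 204]
```

View pics/ph1_scene.png

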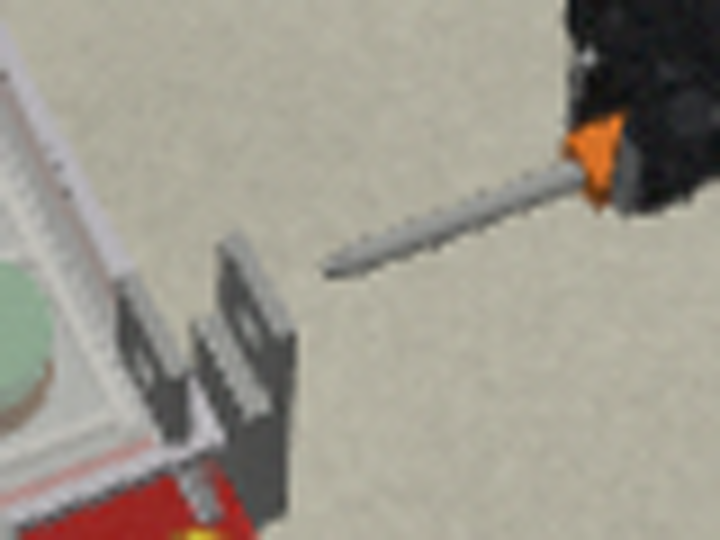

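View pics/ph1_top.png

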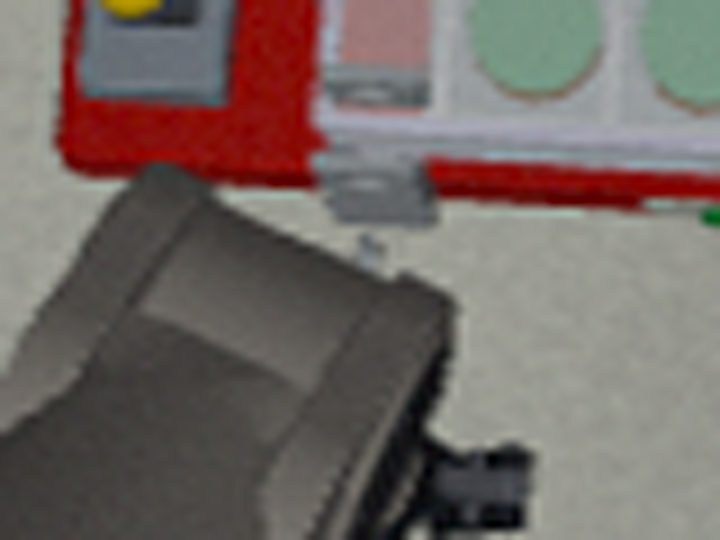

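Call:
{"fn": "apply_moves", "kwargs": {"increments": [10,-2,-3,4,0,10,0,0,0,0,10,0,0,0,0]}}

```text
t: 60.2
eef_pos: [0.4272, 0.1045, 0.1062]
tool_rot: [0.004, 0.999, -0.041, 0.02]
contact_force: [-0.7, 0.6, 0.1]
gripper_width: 0.213
```

```bash
python3 - <<'E'
from jars import *
w=m2w(-.215,.105); go(*w,.107,-94.6)
pinhand("ph2")
E
```

```text
toolz [ 0.0392 -0.0094 -0.9992]
mix [-209.4  105.5]
t 60.2 pos [427.2 104.5 106.2] tooly yaw -94.74 w 18.2 F [-0.7  0.6  0.1] | delta [-5.6  0.5 -1.1] roll -0.13507119153250358
TCP mix [-209.4  105.5] z 106.2
scene x -190 n 12 y 107.3 z 112.8 tipmax -120.2
scene x -175 n 21 y 107.6 z 114.5 tipmax -120.2
scene x -160 n 20 y 107.7 z 115.4 tipmax -120.2
scene x -145 n 21 y 107.4 z 114.5 tipmax -120.2
scene x -130 n 12 y 107.6 z 114.9 tipmax -120.2
crop scene [320 252]
top x -130 n 6 y 106.8 z 111.5 tipmax -120.2
crop top [229 204]
```

View pics/ph2_scene.png

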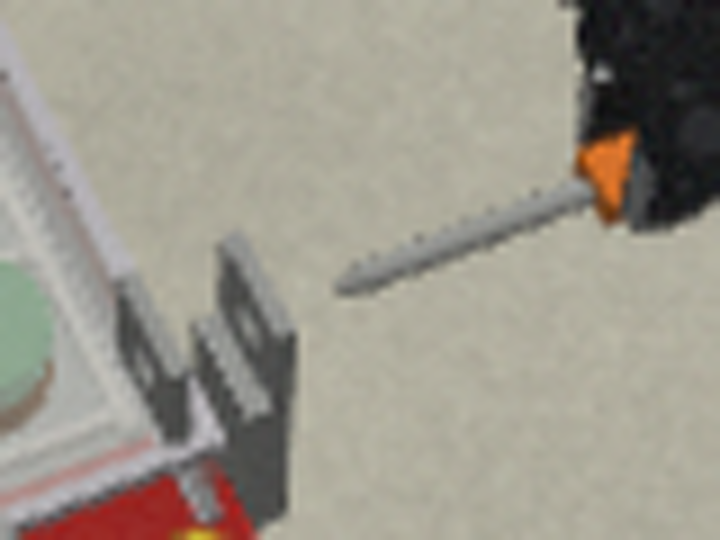

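Call:
{"fn": "apply_moves", "kwargs": {"increments": [10,6,0.5,0.5,0,10,8,0,0.3,0,10,8,0,0.3,0,10,5,0,0.2,0,10,0,0,0,0]}}

```text
t: 60.92
eef_pos: [0.4569, 0.1014, 0.1061]
tool_rot: [0.004, 0.999, -0.041, 0.02]
contact_force: [-0.5, -0.4, -0.5]
gripper_width: 0.209
```

```bash
python3 - <<'E'
from jars import *
w=m2w(-.115,.105); go(*w,.107,-94.6)
pinhand("ph3")
E
```

```text
toolz [ 0.0401 -0.0096 -0.9991]
mix [-179.6  104.8]
t 60.92 pos [456.9 101.4 106.1] tooly yaw -94.75 w 17.9 F [-0.5 -0.4 -0.5] | delta [64.5 -0.4  1.7] roll -0.1517467576495335
TCP mix [-179.6  104.8] z 106.1
scene x -190 n 14 y 96.0 z 118.6 tipmax -105.5
scene x -175 n 72 y 106.7 z 117.2 tipmax -105.5
scene x -160 n 20 y 107.2 z 114.2 tipmax -105.5
scene x -145 n 21 y 106.5 z 113.4 tipmax -105.5
scene x -130 n 20 y 107.3 z 114.0 tipmax -105.5
scene x -115 n 14 y 106.6 z 113.8 tipmax -105.5
crop scene [320 252]
crop top [229 204]
```

View pics/ph3_scene.png

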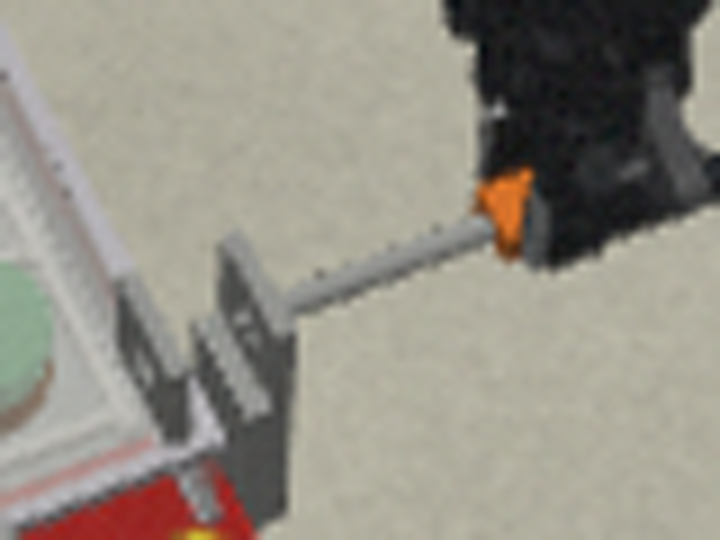

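Call:
{"fn": "apply_moves", "kwargs": {"increments": [10,6,0,0.2,0,10,8,0,0.3,0,10,8,0,0.3,0,10,5,0,0.2,0,10,0,0,0,0]}}

```text
t: 61.65
eef_pos: [0.4851, 0.0992, 0.1061]
tool_rot: [0.004, 0.999, -0.041, 0.02]
contact_force: [-1.1, -0.2, -0.7]
gripper_width: 0.211
```

```bash
python3 - <<'E'
from jars import *
w=m2w(-.115,.105); go(*w,.107,-94.6)
pinhand("ph4")
E
```

```text
toolz [ 0.0397 -0.0094 -0.9992]
mix [-151.2  104.8]
t 61.65 pos [485.1  99.2 106.1] tooly yaw -94.73 w 18.0 F [-1.1 -0.2 -0.7] | delta [36.2 -0.2  0.5] roll -0.12702460206975275
TCP mix [-151.2  104.8] z 106.1
scene x -160 n 17 y 97.4 z 118.1 tipmax -105.1
scene x -145 n 65 y 106.4 z 116.1 tipmax -105.1
scene x -130 n 21 y 107.0 z 113.9 tipmax -105.1
scene x -115 n 15 y 107.0 z 114.3 tipmax -105.1
crop scene [320 252]
crop top [229 204]
```

View pics/ph4_scene.png

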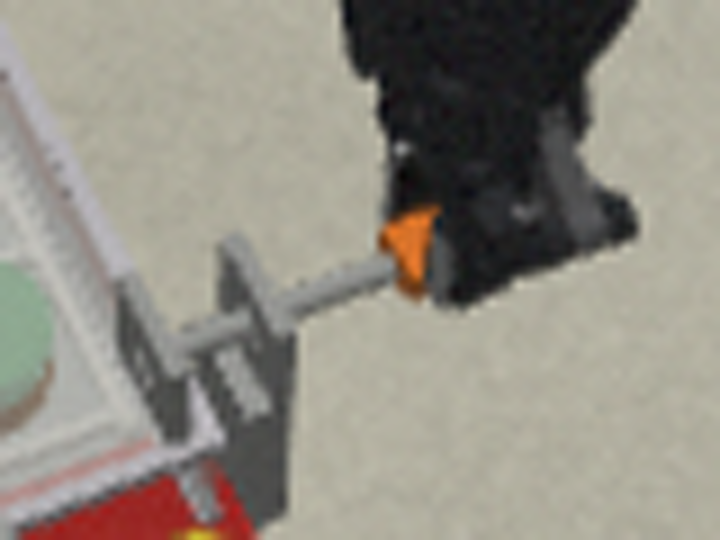

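Call:
{"fn": "apply_moves", "kwargs": {"increments": [10,6,0,0.1,0,10,7,0,0.2,0,10,7,0,0.2,0,10,6,0,0.2,0,10,4,0,0.1,0]}}

```text
t: 62.38
eef_pos: [0.5162, 0.0968, 0.1063]
tool_rot: [0.004, 0.999, -0.041, 0.02]
contact_force: [-1.0, -0.5, -1.4]
gripper_width: 0.208
```

```bash
python3 - <<'E'
from jars import *
w=m2w(-.115,.105); go(*w,.107,-94.6)
pinhand("ph5")
E
```

```text
toolz [ 0.0389 -0.0091 -0.9992]
mix [-120.1  105. ]
t 62.38 pos [516.2  96.8 106.3] tooly yaw -94.7 w 17.7 F [-1.  -0.5 -1.4] | delta [ 5.1 -0.  -0.5] roll -0.10195760680730359
TCP mix [-120.1  105. ] z 106.3
scene x -130 n 11 y 96.4 z 121.2 tipmax -105.2
scene x -115 n 59 y 108.2 z 116.4 tipmax -105.2
crop scene [320 252]
crop top [229 204]
```

View pics/ph5_scene.png

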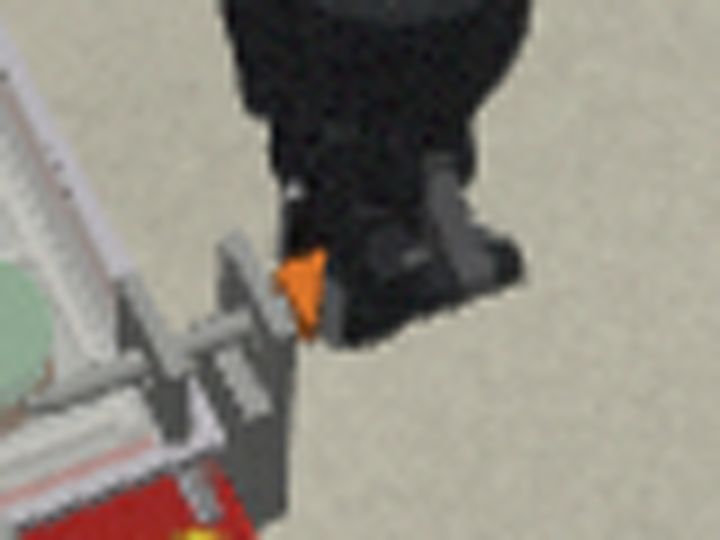

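The rod has passed through both eyes. I'll press the last few millimetres until the handle touches.

Call:
{"fn": "apply_moves", "kwargs": {"increments": [10,3,0,0,0,10,3,0,0,0,10,3,0,0,0]}}

```text
t: 62.85
eef_pos: [0.5217, 0.0963, 0.1058]
tool_rot: [0.003, 0.999, -0.041, 0.016]
contact_force: [-12.9, 1.0, 7.4]
gripper_width: 0.212
```

```bash
python3 - <<'E'
from jars import *
w=m2w(-.115,.105); go(*w,.107,-94.6)
E
```

```text
toolz [ 0.0308 -0.0074 -0.9995]
mix [-114.6  104.9]
t 62.85 pos [521.7  96.3 105.8] tooly yaw -94.7 w 18.1 F [-12.9   1.    7.4] | delta [-0.4 -0.1 -1.3] roll -0.10062336314915399
```

Call:
{"fn": "apply_moves", "kwargs": {"increments": [10,-1,0,0,0,35,0,0,0,0,35,0,0,0,0,35,0,0,0,0,35,0,0,-15,0,35,0,0,-25,0,35,-10,0,-30,0,35,-40,0,0,0,35,-30,0,0,0,35,0,0,0,0]}}

```text
t: 64.1
eef_pos: [0.4395, 0.1026, 0.1798]
tool_rot: [0.002, 0.999, -0.042, 0.018]
contact_force: [1.1, 0.5, -0.6]
gripper_width: 0.408
```

```bash
python3 - <<'E'
from jars import *
w=m2w(-.115,.105); go(*w,.107,-94.6)
pinhand("ph6"); fin(); print(get_obs()["q"])
E
```

```text
toolz [ 0.0361 -0.0061 -0.9993]
mix [-197.   104.6]
t 64.1 pos [439.5 102.6 179.8] tooly yaw -94.84 w 34.9 F [ 1.1  0.5 -0.6] | delta [79.3 -0.9 75.7] roll -0.23690988371456
TCP mix [-197.   104.6] z 179.8
scene x -145 n 15 y 108.4 z 112.0 tipmax -105.3
scene x -130 n 56 y 107.7 z 112.0 tipmax -105.3
scene x -115 n 38 y 107.5 z 111.7 tipmax -105.3
crop scene [320 252]
crop top [229 204]
scene 446 [[-70.1, -1130.7], [-40.7, -1117.1], [-8.2, -27.8], [23.5, -23.1], [32.2, -22.0]] [0.08  0.107 0.131]
top 80 [[-35.1, -33.4], [-32.5, -32.1], [-4.3, -28.5], [23.6, -24.9], [30.6, -23.4]] [0.098 0.126 0.134]
[-1.4561596   0.50075294  1.412955    2.19249094 -0.62228132  0.9221501
 -1.33164979]
```

View pics/ph6_scene.png

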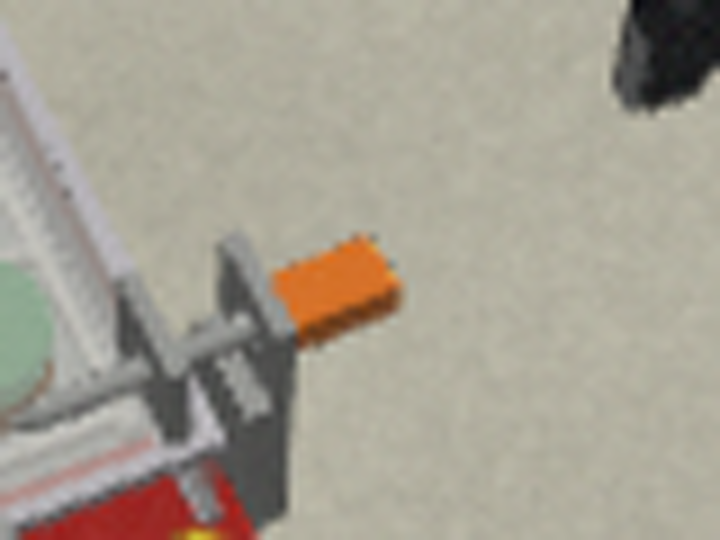

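View pics/ph6_top.png

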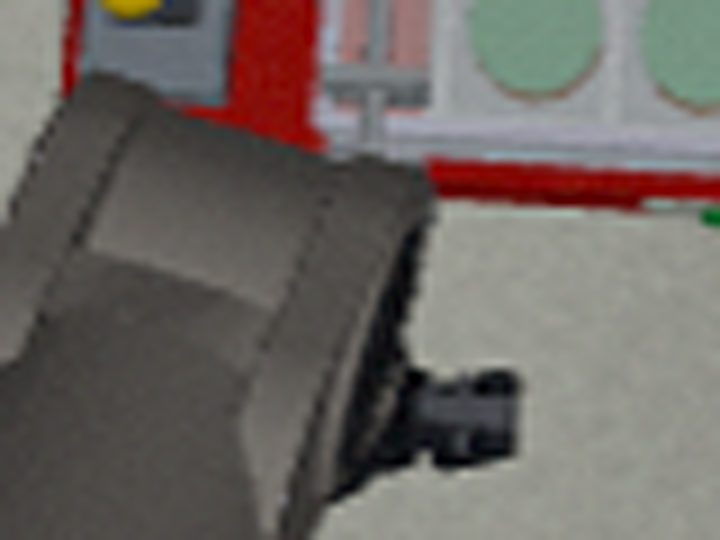

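Call:
{"fn": "apply_moves", "kwargs": {"increments": [0,0,0,0,-6,0,0,0,0,-9,0,0,0,0,-9,0,0,0,0,-9,0,0,0,0,-9,0,0,0,0,-9,0,0,0,0,-9,0,0,0,0,-9,0,0,0,0,-9,0,0,0,0,-6,0,0,0,0,0]}}

```text
t: 65.68
eef_pos: [0.4542, 0.0969, 0.1839]
tool_rot: [0.022, 0.759, 0.65, 0.014]
contact_force: [-0.0, 0.7, 0.4]
gripper_width: 0.004
```

```bash
python3 - <<'E'
from jars import *
gm(-115,185,130); print(get_obs()["q"])
for n in("scene","top"):
    im,d=read_camera(n); C=cloud(n,d); hs=cv2.cvtColor(im,cv2.COLOR_BGR2HSV); m=(cv2.inRange(hs,(22,150,80),(35,255,255))>0)&(d>0)
    q=(C[...,:2]-p[:2])@R*1e3; k=m&(abs(q[...,0])<90)&(abs(q[...,1]-185)<40)
    print(n,k.sum(),np.round(np.percentile(q[k],[3,50,97],axis=0),1).tolist(),np.round(np.percentile(C[k][:,2],[3,50,97]),3))
E
```

```text
toolz [ 0.0503 -0.016  -0.9986]
mix [-181.9  100.1]
t 65.67 pos [454.2  96.9 183.9] tooly yaw -8.82 w 0.4 F [-0.   0.7  0.4] | delta [90.  57.5 56.2] roll -4.222582826519556
[-1.22716229  0.24636725  1.00740514  2.16794339 -0.25019459  0.80992871
 -0.22236142]
scene 95 [[-51.9, 178.6], [-40.1, 189.5], [-30.8, 196.9]] [0.141 0.15  0.155]
top 58 [[-52.8, 174.4], [-43.7, 184.5], [-31.8, 196.4]] [0.137 0.15  0.159]
```

```bash
python3 - <<'E'
from jars import *
for n in("scene","top"):
    im,d=read_camera(n); cv2.imwrite(f"pics/l_{n}.png",im)
    for f,dd in((f"pics/{n}0.png",np.load(f"{n}0.npy")),(f"pics/g_{n}.png",None),(f"pics/l_{n}.png",d)):
        im=cv2.imread(f); hs=cv2.cvtColor(im,cv2.COLOR_BGR2HSV); m=(cv2.inRange(hs,(22,150,80),(35,255,255)));
        k,l,st,ce=cv2.connectedComponentsWithStats(m)
        for i in range(1,k):
            if st[i,4]>25: print(f,np.round(ce[i],1),st[i,4])
a=cv2.imread("pics/l_scene.png"); cv2.imwrite("pics/lz.png",cv2.resize(a[270:370,280:380],None,fx=6,fy=6,interpolation=2))
E
```

```text
pics/scene0.png [348.9 314.5] 96
pics/g_scene.png [341.7 316.3] 94
pics/l_scene.png [341.7 316.3] 94
pics/top0.png [242.6 207.4] 54
pics/g_top.png [243.1 201.1] 58
pics/l_top.png [243.1 201.1] 58
```

View pics/lz.png

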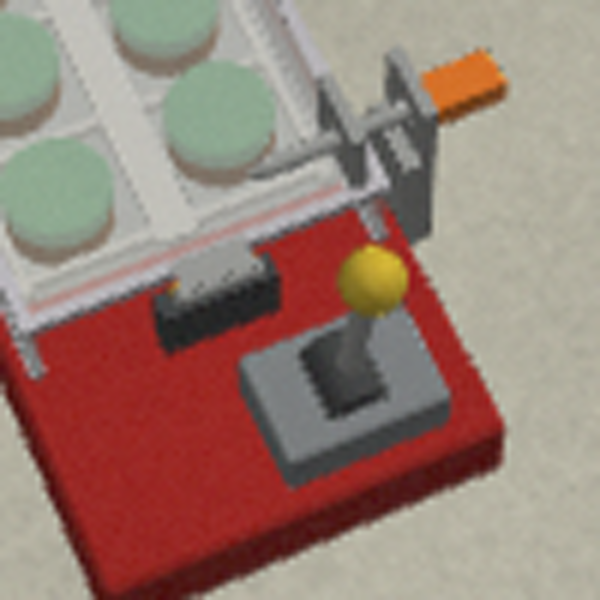

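Call:
{"fn": "apply_moves", "kwargs": {"increments": [0,20,12,0,-2,0,30,20,0,-2,0,25,17,0,0,0,12,8,0,0,0,3,0,10,0,0,0,0,0,0,0,0,0,0,0]}}

```text
t: 66.75
eef_pos: [0.5206, 0.1801, 0.1736]
tool_rot: [0.022, 0.738, 0.674, 0.011]
contact_force: [-0.1, -0.1, 0.1]
gripper_width: -0.001
```

```bash
python3 - <<'E'
from jars import *
gm(-105,185,122); print(get_obs()["q"])
E
```

```text
toolz [ 0.0463 -0.0185 -0.9988]
mix [-122.4  188.4]
t 66.75 pos [520.6 180.1 173.6] tooly yaw -5.13 w -0.1 F [-0.1 -0.1  0.1] | delta [-2.5 14.9 52.4] roll -0.5278548785219357
[-1.14552545  0.43601664  0.87639544  1.98184546 -0.39464009  0.86971018
 -0.15754393]
```

Call:
{"fn": "apply_moves", "kwargs": {"increments": [0,-2,0,15,0,0,0,0,20,0,0,0,0,14,0,0,0,0,4,0,0,0,10,0,0,0,0,12,0,0,0,0,12,0,0]}}

```text
t: 67.62
eef_pos: [0.5581, 0.1721, 0.1202]
tool_rot: [0.022, 0.739, 0.674, 0.011]
contact_force: [-0.2, 0.7, -0.6]
gripper_width: -0.007
```

```bash
cat >> jars.py <<'E'
def lev():
    for n in("scene","top"):
        im,d=read_camera(n); cv2.imwrite(f"pics/l_{n}.png",im); C=cloud(n,d); hs=cv2.cvtColor(im,cv2.COLOR_BGR2HSV); m=(cv2.inRange(hs,(22,150,80),(35,255,255))>0)&(d>0)
        q=(C[...,:2]-p[:2])@R*1e3; k=m&(abs(q[...,0])<90)&(abs(q[...,1]-185)<40)
        if k.sum(): print(n,k.sum(),np.round(np.percentile(q[k],[3,50,97],axis=0),1).tolist(),np.round(np.percentile(C[k][:,2],[3,50,97]),3))
E
python3 - <<'E'
from jars import *
gm(-20,185,122); lev()
E
```

```text
toolz [ 0.0467 -0.0173 -0.9988]
mix [-84.3 183.4]
t 67.62 pos [558.1 172.1 120.2] tooly yaw -5.24 w -0.6 F [-0.2  0.7 -0.6] | delta [ 2.3 64.3  1.2] roll -0.6394107811549645
scene 94 [[-51.8, 178.2], [-40.4, 189.4], [-31.4, 197.3]] [0.142 0.15  0.156]
```

Call:
{"fn": "apply_moves", "kwargs": {"increments": [0,1,10,0,0,0,0,10,0,0,0,0,10,0,0,0,0,10,0,0,0,0,10,0,0,0,0,8,0,0]}}

```text
t: 68.47
eef_pos: [0.619, 0.1676, 0.1227]
tool_rot: [0.022, 0.739, 0.674, 0.011]
contact_force: [-1.6, -0.7, -0.4]
gripper_width: -0.004
```

```bash
python3 - <<'E'
from jars import *
gm(-20,185,122); lev()
E
```

```text
toolz [ 0.045  -0.0174 -0.9988]
mix [-23.2 183.8]
t 68.47 pos [619.  167.6 122.7] tooly yaw -5.24 w -0.4 F [-1.6 -0.7 -0.4] | delta [1.3 3.2 0.9] roll -0.6395685788035195
scene 91 [[-8.3, 179.2], [5.0, 190.2], [13.8, 197.2]] [0.134 0.142 0.155]
```

Call:
{"fn": "apply_moves", "kwargs": {"increments": [0,0,6,0,0,0,0,6,0,0,0,0,4,0,0]}}

```text
t: 68.95
eef_pos: [0.6203, 0.1675, 0.1226]
tool_rot: [0.008, 0.738, 0.674, -0.0]
contact_force: [-16.3, 0.7, 16.2]
gripper_width: -0.001
```

```bash
python3 - <<'E'
from jars import *
gm(-20,185,122); lev()
E
```

```text
toolz [ 0.011  -0.0128 -0.9999]
mix [-22.  183.8]
t 68.95 pos [620.3 167.5 122.6] tooly yaw -5.18 w -0.1 F [-16.3   0.7  16.2] | delta [1.2 1.9 0.6] roll -0.5757766836195799
scene 84 [[-7.1, 179.8], [5.2, 190.0], [14.2, 197.1]] [0.133 0.142 0.149]
```

Call:
{"fn": "apply_moves", "kwargs": {"increments": [0,0,-5,0,0,0,0,-15,0,0,0,0,-20,0,0,0,0,-20,-20,0,0,0,-20,-30,0,0,0,-30,-30,0,0,0,-30,-20,0,0,0,0,0,0]}}

```text
t: 70.05
eef_pos: [0.4732, 0.1822, 0.2223]
tool_rot: [0.009, 0.738, 0.675, 0.002]
contact_force: [-0.4, 0.2, 0.7]
gripper_width: 0.001
```

```bash
python3 - <<'E'
from jars import *
gm(-20,185,122); lev(); fin(); pinhand("ph7")
im,d=read_camera("scene"); cv2.imwrite("pics/fin.png",cv2.resize(im[150:400,215:475],None,fx=2.4,fy=2.4))
im,d=read_camera("top"); cv2.imwrite("pics/fint.png",im)
E
```

```text
toolz [ 0.0138 -0.0106 -0.9998]
mix [-169.8  186.7]
t 70.05 pos [473.2 182.2 222.3] tooly yaw -5.1 w 0.1 F [-0.4  0.2  0.7] | delta [  0.6 148.3 102.5] roll -0.5024730364985004
scene 100 [[-6.8, 176.1], [4.3, 188.0], [14.3, 196.5]] [0.135 0.142 0.15 ]
top 53 [[-9.9, 174.7], [1.5, 184.8], [11.5, 195.9]] [0.132 0.142 0.15 ]
scene 443 [[-69.5, -1130.6], [-40.8, -1116.9], [-7.9, -27.5], [23.8, -23.3], [32.4, -22.1]] [0.08  0.107 0.13 ]
top 80 [[-35.0, -33.5], [-32.9, -32.2], [-4.2, -28.6], [24.6, -24.8], [30.1, -23.5]] [0.098 0.127 0.134]
TCP mix [-167.9  185.6] z 221.2
scene x -145 n 17 y 108.8 z 111.3 tipmax -105.5
scene x -130 n 56 y 107.1 z 112.1 tipmax -105.5
scene x -115 n 36 y 108.0 z 112.5 tipmax -105.5
crop scene [320 252]
top x -145 n 11 y 106.8 z 113.2 tipmax -105.9
top x -130 n 34 y 105.4 z 113.4 tipmax -105.9
top x -115 n 19 y 103.8 z 113.1 tipmax -105.9
crop top [229 204]
```

View pics/fin.png

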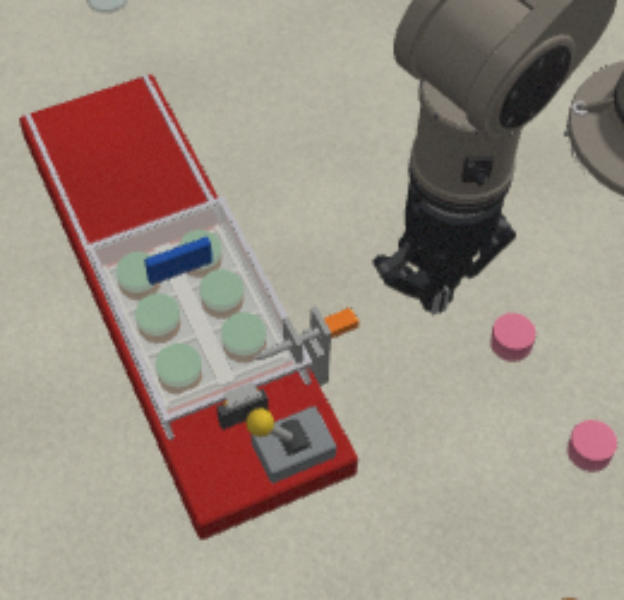

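View pics/fint.png

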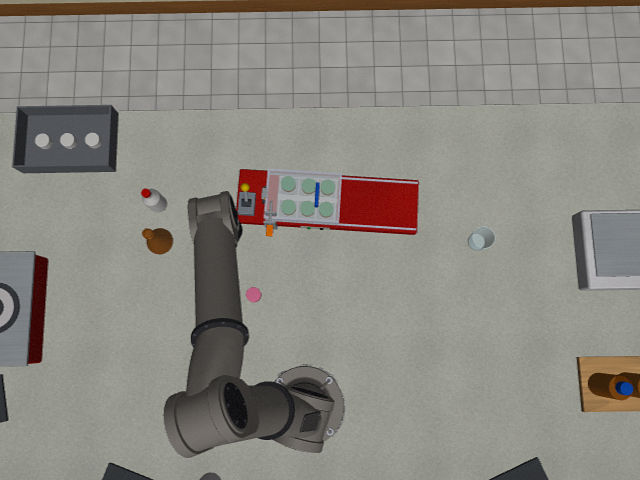

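View pics/ph7_scene.png

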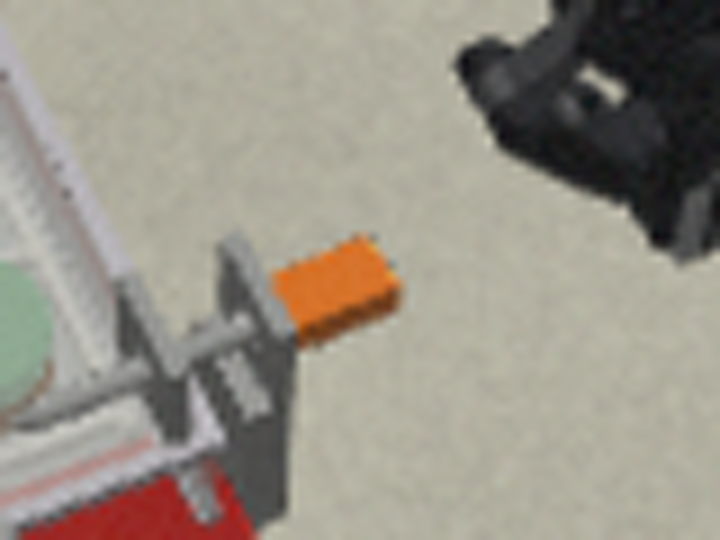

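```bash
python3 - <<'E'
from jars import *
for n in("scene","top"):
    im,d=read_camera(n); C=cloud(n,d); hs=cv2.cvtColor(im,cv2.COLOR_BGR2HSV); m=(cv2.inRange(hs,(5,150,110),(18,255,255))>0)&(d>0)
    q=(C[...,:2]-p[:2])@R*1e3; k=m&(abs(q[...,0]+116)<60)&(abs(q[...,1]-105)<40)
    print(n,k.sum(),np.round(np.percentile(q[k],[1,50,99],axis=0),1).tolist(),np.round(np.percentile(C[k][:,2],[2,50,98]),3))
E
```

```text
scene 97 [[-134.6, 95.7], [-119.5, 107.3], [-105.2, 115.8]] [0.107 0.112 0.117]
top 69 [[-133.4, 96.7], [-118.6, 105.8], [-99.5, 118.5]] [0.105 0.112 0.121]
```

```bash
python3 -c "
from station import *
print(hand_in())"
```

```text
the job is handed in; nothing more can be done
None
```

I did every step in the order asked and handed the job in at about 70 s of the 210 s allowed; no verdict came back.

**What I did:** I put the six green-lidded jars flat in the six pockets, then slid the guard shut. After that I pushed the lock pin through both eyes to the front bracket and threw the run lever fully over. I never touched the pink look-alikes, and the flask, beaker and wash bottle stand where they were.

**Last checks:**
- **Jars:** before the guard closed, all six lids measured level at about 77 mm, which is right for a jar flat on the tray floor. They look unchanged through the closed guard.
- **Guard:** the fin did not move under a 28 N push, nor after I backed off. The lug is in line with the bracket, within about 2 mm. I could not hear the click, so I take it as latched from that.
- **Pin:** the rod is seen through both eyes. The handle's rear end is at x ≈ -133 to -135 mm against -133 mm for full contact, and it pressed the bracket with about 13 N before I let go.
- **Lever:** the ball is at x ≈ +3 mm, about 0.49 rad past upright, and it stopped hard at 16 N.

**What was off:**
- **Lever moved early:** it had been pushed part of the way over (roughly 0.3 rad) before the guard was shut, most likely brushed while I carried the first jar. It was still well short of fully over, and I threw it properly only at the end.
- **Camera difference:** the two cameras disagreed by about 2 mm on positions. I averaged them or allowed for it.

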